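Unclamp the test strip and lay it out

TASK

The metal test strip held on the sloping clamp stand is to come off. Swing the clamp bar up well clear (more than 60 degrees), slide the strip out from beneath it by its projecting end, and lay the strip down, without dropping it, flat and wholly on the cardboard pad. Then swing the clamp bar back down until it is fully closed, leaving the other loose things on the bench where they are.

Things in the scene. Friction and masses are not known exactly. Their poses are not given: they have to be found in the camera images.
- clamp_stand: Grey and bare-metal clamp stand, fixed on the bench, about 120x80 mm, 150 mm high. Origin on the bench under the middle of its sloping bed. Own x: from the slope's low side to its high side (roughly away from the robot); own y: along the strip, to its shut end; z up. The bed rises 30 degrees towards own +x, so a tool square to it leans 30 degrees, gripper body towards own -x.
- channel_mouth (a point): Middle of the open end of the strip's channel, on the bed's surface, 95 mm above the bench, 30 mm from the stand's middle towards its own -y; nothing of the stand lies beyond. The channel runs level along the stand's y, 77 mm long, 43 mm wide, rails 8 mm high. Keepers over the strip's edges 56 to 80 mm inside the mouth stop it being lifted there: it must slide out level along own -y.
- bar_hinge (a point): Point on the clamp bar's hinge line, abreast of the bar's middle, at the high side of the bed: (33, 12, 130) mm in the stand's frame. The hinge line is level, along the stand's own y.
- clamp_bar (a joint): Hinge of the clamp bar, rad: 0 = closed, parallel to the bed across the strip (it starts so); grows as the grip swings up and back; stop at 1.9. A stiff hinge: the bar stays where it is left (about 2 N at the grip moves it). A 7 mm pin under the bar stands in the strip's hole while closed and locks the strip.
- bar_grip (a point): Centre of the black cross grip at the bar's free end: a lying cylinder, diameter 18, 30 mm long, axis along the stand's own y. Pinched on its end faces it can turn between the fingers. 112 mm from bar_hinge; at joint value t it is 112*cos(t) down the slope and 112*sin(t) square to the slope from there. The bar is 14 mm wide, 7 mm thick.
- strip_centre (a point): Centre, half-way through the thickness, of the loose bare-metal test strip: 40 mm wide (own x), 130 mm long (own y), 6 mm thick (own z), about 75 g, a 15 mm hole 31 mm from the centre towards own +y. At the start it lies on the bed, own x up the slope, own y along the stand's own y, and 54 mm of it stick out freely past channel_mouth.
- rest_pad: Brown cardboard pad, fixed flat on the bench, 189 mm along own x, 175 mm along own y. Origin at its centre on the bench; the strip rests on it 4 mm above the bench.
- strip_corner_a (a point): Corner of the test strip at its own -x, -y (projecting end), half-way through the thickness.
- strip_corner_b (a point): Corner of the test strip at its own +x, -y (projecting end), half-way through the thickness.
- strip_corner_c (a point): Corner of the test strip at its own +x, +y (inner end), half-way through the thickness.
- strip_corner_d (a point): Corner of the test strip at its own -x, +y (inner end), half-way through the thickness.
- lump_white: Bystander: whitish crumpled wax lump, 44x56x33 mm; origin under its centre.
- torch: Bystander: black pocket torch lying, 33x88x34 mm; origin under its centre.
- lump_flat: Bystander: low whitish wax lump, 36x44x19 mm; origin under its centre.

How it is judged:
By the outcome, as a careful person would: the job done as asked, in the order asked, and still so for the second after the job is handed in, with the robot touching nothing.
It also fails if it takes over 66 s, if anything falls off the work surface, if the arm or the gripper's body presses on something with over 40 N, if the wrist force passes 120 N, or if a joint passes its speed limit or range.

ROBOT

A 7-joint arm with a two-finger parallel gripper is mounted at the origin on the work surface; the furniture and walls round the work are solid. World frame = base frame: x ahead of the robot, y to its left, z up, the work surface at z = 0. Lengths are in m, angles in rad, forces in N, time in s.
With the tool pointing down it reaches from about 0.425 to 0.875 m from the base axis. Payload 4.7 kg.
Tool frame: the origin (TCP) lies at the very end of the fingers, on their centre line; the grasp point (between the pads) lies 19 mm behind it; z points along the fingers, y is the direction in which the jaws open and shut (so a half turn about z gives the same grasp; the last joint's range is limited). The gripper opens to 87 mm and grips with 3 to 60 N. Pads are 19 mm wide; open, the fingers measure 117 mm over their backs; the gripper's body (75 mm by 190 mm) begins 51 mm behind the grasp point.
Start: joints at [-1.217, 0.321, -0.07, 1.45, 0.023, 1.371, -0.057], TCP at [0.217, 0.613, 0.223] pointing down, gripper open.
Joint ranges: [-2.86, 2.86], [-0.3, 2.09], [-1.38, 1.24], [0.06, 2.45], [-1.56, 4.7], [0.09, 2.05], [-2.69, 2.69]. Speed limits (rad/s): [2.57, 2.57, 3.14, 3.14, 3.14, 3.14, 3.14].

INTERFACE

Orientations are given as a rotation vector (axis times angle).
In Python, from bench import ctrl, get_image, camera_info gives the robot as it stands.
- The arm moves only by the tool carry_out, never from a script. Its argument "commands" is a list of rows, each an object of numbers: "tx", "ty", "tz": the shift along the tool's x, y, z in m; "rx", "ry", "rz": the turn, a rotation vector about the tool's x, y, z in rad; "jaw": the opening, from 0 (shut) to 1 (fully open). In form: [{"tx": .., "ty": .., "tz": .., "rx": .., "ry": .., "rz": .., "jaw": ..}, ...]. A call has 1 to 12 rows; each row is the pose to reach, as a shift and turn from the pose commanded when the call began, along the tool's axes at that moment; what a row does not reach only later rows make up. A row lasts 1/8 s, in which the tool goes at most 62.5 mm and 10.7 degrees, less where a joint would pass 70% of its speed; a pose out of reach is approached as far as the arm can. A call with a gripper value outside its range is refused whole. The fingers move at their own pace and stop on an object; "grip_force" is the grip in N (left out, the last holds). Time passes only in rows, so rows that repeat a pose let the fingers close. It gives the time, the measured TCP pose, the force and the opening at its end, in the units of the state.
- ctrl.get_state(): the state, without advancing time (a new reading comes with each control period).
- get_image(name): name is "side" or "top"; returns the picture (400x640x3 uint8, red, green, blue); there is no depth.
- camera_info(name): a dict with "intrinsics" (3x3 intrinsics, pixels), "k1" (the pictures are not rectified: a ray, as slopes to the right and down, at radius r is drawn at 1 + k1 r^2 times it, then the intrinsics apply), "R" (3x3) and "t" (3): a world point X has camera coordinates R X + t. Camera axes: x right, y down, z forward; pixel columns grow to the right and rows downward; lengths in m; the calibration is good to about 2 mm. A picture is of the moment at which its call begins. camera_info takes no time and is no camera call.
- ctrl.close_job(): hands the job in, once; it reports no verdict.
The state is a dict: "time": time; "joint_positions": joint angles; "qd": joint speeds; "joint_torque": joint torques, N m; "position": TCP position; "tool_rot": TCP orientation; "ft_force": force on the tool from outside, world axes, zero at the start; "torque": the same for the moment, N m; "grip_width": opening from 0.0 (shut) to 1.0 (fully open).
Only numpy, scipy, OpenCV 4.12 (cv2) and the standard library are available. Lean on these libraries where they do the work, as an engineer would, in place of code of your own. Each camera call takes 0.05 s, during which the arm holds its last target.

## Working session

There is one attempt and no reset: what is moved stays moved. The work goes in short steps, Python scripts to look and compute and a tool call to move; the robot and the scene stay as the last step left them, time stands still between calls to the robot, and variables do not carry over. Pictures are saved under pics/ and viewed, and the job is handed in when it is done.

Besides the shell and the picture viewer there is one more tool, called after ">>>" by a JSON object that holds its "op" and its "data", one argument or row to a line. carry_out: Moves the arm, as the interface text tells. Its arguments: {"type":"object","properties":{"commands":{"type":"array"},"grip_force":{"type":"number"}},"required":["commands"]}

```bash
ls; mkdir -p pics
python3 - <<'E'
from bench import ctrl,get_image,camera_info
import cv2
s=ctrl.get_state();print(s)
for n in("side","top"):
    im=get_image(n);cv2.imwrite(f"pics/{n}0.png",im[:,:,::-1]);print(n,camera_info(n))
E
```

```text
pics
{'time': 0.0, 'joint_positions': array([-1.21690904,  0.32182892, -0.07007137,  1.45165714,  0.02264068,
        1.37076402, -0.05690164]), 'qd': array([-2.39094775e-05, -2.97651989e-04, -1.16939729e-03, -5.26939884e-04,
        1.08505587e-03, -3.56250556e-04, -2.63042227e-04]), 'joint_torque': array([ 4.68200471e-05, -4.91305089e+01, -4.04218035e-01, -3.12515795e+01,
       -6.38970640e-02,  4.40039474e-02,  1.76147032e-04]), 'position': array([0.21652658, 0.61230962, 0.22146652]), 'tool_rot': array([-5.31105291e-01, -3.09619214e+00,  2.92545857e-03]), 'ft_force': array([0.22997008, 0.23293884, 0.81075923]), 'torque': array([ 0.02025955,  0.07187926, -0.01459937]), 'grip_width': 0.998699790520212}
side {'intrinsics': array([[455.8732473 ,   0.        , 317.13500803],
       [  0.        , 455.8732473 , 205.31787196],
       [  0.        ,   0.        ,   1.        ]]), 'k1': 0.028403784414388355, 'R': array([[ 0.86527041, -0.50130012, -0.00230248],
       [-0.35043048, -0.60156434, -0.71785711],
       [ 0.35847677,  0.62194737, -0.69618667]]), 't': array([-0.46932204,  0.22484982,  1.07359191])}
top {'intrinsics': array([[504.67609485,   0.        , 320.48675138],
       [  0.        , 504.67609485, 203.3506139 ],
       [  0.        ,   0.        ,   1.        ]]), 'k1': 0.0484590412635393, 'R': array([[ 0.01370048, -0.99986864, -0.00865993],
       [-0.99415703, -0.0126938 , -0.10719454],
       [ 0.10707054,  0.01007794, -0.99420035]]), 't': array([-0.00775543,  0.52070833,  1.44848098])}
```

View pics/side0.png

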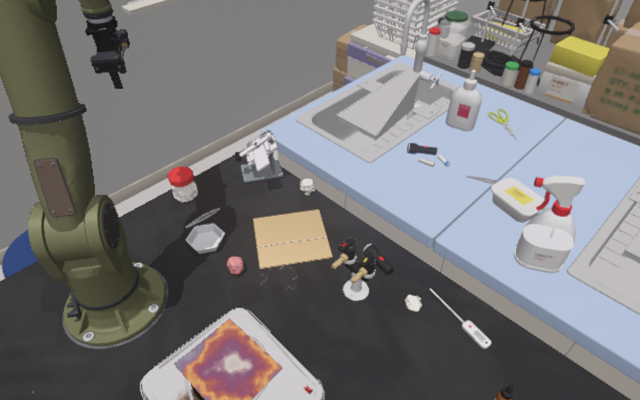

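View pics/top0.png

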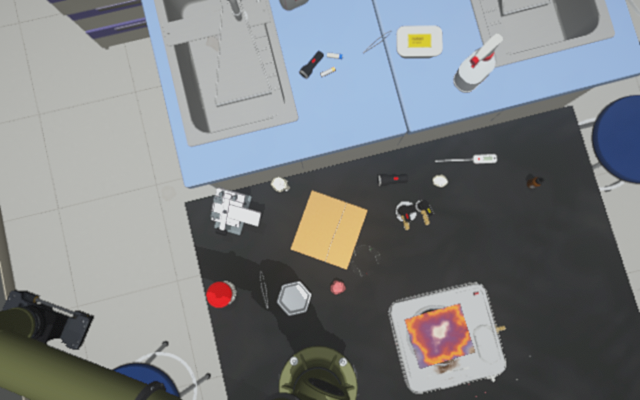

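The side view shows the stand at about (262,157) and the pad at (292,238). The top view shows the stand at (235,210), with the strip projecting right to (258,218), and the pad at (330,230). I'll zoom in.

Run:
```python
import cv2
a=cv2.imread('pics/top0.png')[170:280,190:390];cv2.imwrite('pics/t0c.png',cv2.resize(a,None,fx=4,fy=4,interpolation=cv2.INTER_CUBIC))
a=cv2.imread('pics/side0.png')[125:200,220:320];cv2.imwrite('pics/s0c.png',cv2.resize(a,None,fx=8,fy=8,interpolation=cv2.INTER_CUBIC))
```

```text
(no output)
```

View pics/t0c.png

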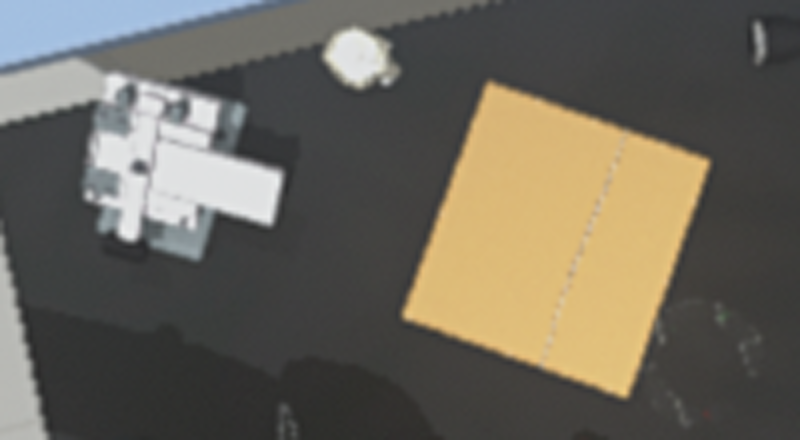

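View pics/s0c.png

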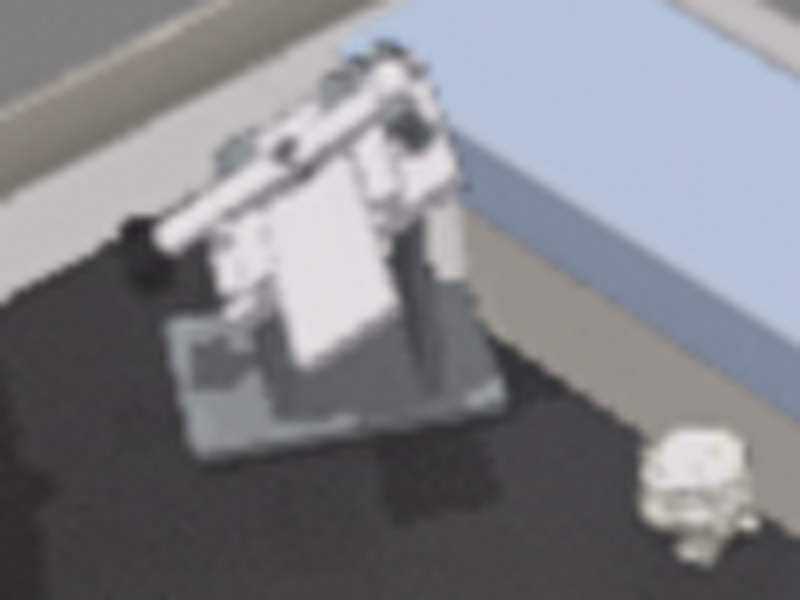

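```bash
cat > h.py <<'E'
import numpy as np,cv2
from bench import ctrl,get_image,camera_info
from scipy.spatial.transform import Rotation as Rn
from scipy.optimize import least_squares
def dist(c): return np.array([c["k1"],0,0,0,0])
CI={n:camera_info(n) for n in("side","top")}
def ray(n,p):
    c=CI[n];u=cv2.undistortPointsIter(np.array([[p]],float),c["intrinsics"],dist(c),None,None,(3,50,1e-10))[0,0]
    d=c["R"].T@np.array([u[0],u[1],1]);return -c["R"].T@c["t"],d/np.linalg.norm(d)
def onz(n,p,z):
    o,d=ray(n,p);return o+d*(z-o[2])/d[2]
def tri(ps,pt):
    A=np.zeros((3,3));b=np.zeros(3);R=[ray("side",ps),ray("top",pt)]
    for o,d in R:
        M=np.eye(3)-np.outer(d,d);A+=M;b+=M@o
    X=np.linalg.solve(A,b);return X,[np.linalg.norm((np.eye(3)-np.outer(d,d))@(X-o)) for o,d in R]
def proj(n,X):
    c=CI[n];return cv2.projectPoints(np.atleast_2d(X).astype(float),cv2.Rodrigues(c["R"])[0],c["t"],c["intrinsics"],dist(c))[0][:,0]
E
python3 - <<'E'
from h import *
np.set_printoptions(precision=4,suppress=True)
T=lambda x,y:(190+(x+.5)/4-.5,170+(y+.5)/4-.5)
S=lambda x,y:(220+(x+.5)/8-.5,125+(y+.5)/8-.5)
print("a",onz("top",T(272,227),.0902),onz("side",S(300,362),.0902),tri(S(300,362),T(272,227)))
print("b",onz("top",T(285,170),.1102),onz("side",S(398,298),.1102),tri(S(398,298),T(285,170)))
print("grip", tri(S(150,255),T(125,245)))
print("padT",[onz("top",T(*p),.004)[:2] for p in((488,80),(711,157),(628,399),(402,318))])
im=cv2.imread('pics/side0.png');hsv=cv2.cvtColor(im,cv2.COLOR_BGR2HSV)
for n in("side","top"):
    h=cv2.cvtColor(cv2.imread(f'pics/{n}0.png'),cv2.COLOR_BGR2HSV)
    m=cv2.inRange(h,(10,70,100),(25,200,255))
    c=max(cv2.findContours(m,0,2)[0],key=cv2.contourArea)
    q=cv2.approxPolyDP(c,6,True)[:,0]; print(n,q.tolist(),[onz(n,p,.004)[:2] for p in q])
for p in((165,320),(200,460),(508,400)):print("base",onz("side",S(*p),.005))
for p in((205,262),(98,232)):print("baseT",onz("top",T(*p),.008))
E
```

```text
a [0.4473 0.1729 0.0902] [0.4472 0.1709 0.0902] (array([0.4477, 0.173 , 0.0884]), [np.float64(0.0003290808697106926), np.float64(0.00032908086971070855)])
b [0.4855 0.1623 0.1102] [0.4828 0.1625 0.1102] (array([0.4843, 0.1629, 0.1096]), [np.float64(0.0012653824180961905), np.float64(0.0012653824180962607)])
grip (array([0.4343, 0.2792, 0.0694]), [np.float64(0.00025499140406348464), np.float64(0.0002549914040634138)])
padT [array([0.5642, 0.0264]), array([ 0.5086, -0.1399]), array([ 0.3299, -0.0798]), array([0.3867, 0.0869])]
side [[635, 0], [604, 46], [609, 51], [582, 111], [639, 132], [632, 112], [639, 109], [639, 80], [628, 76], [639, 74], [639, 37], [623, 32], [624, 24], [639, 29]] [array([2.7263, 0.5265]), array([2.1393, 0.2724]), array([2.1152, 0.2311]), array([ 1.6229, -0.0177]), array([ 1.6727, -0.1976]), array([ 1.7647, -0.1106]), array([ 1.8031, -0.111 ]), array([1.9931, 0.0154]), array([1.9866, 0.0563]), array([2.0366, 0.0444]), array([2.3448, 0.2499]), array([2.3338, 0.3189]), array([2.416 , 0.3712]), array([2.422 , 0.3015])]
top [[312, 190], [290, 249], [346, 269], [367, 210]] [array([0.5631, 0.0252]), array([0.387 , 0.0873]), array([ 0.331, -0.078]), array([ 0.5053, -0.1388])]
base [0.4485 0.3187 0.005 ]
base [0.4269 0.2352 0.005 ]
base [0.5426 0.208  0.005 ]
baseT [0.4258 0.2325 0.008 ]
baseT [0.4469 0.312  0.008 ]
```

```bash
cat > fit.py <<'E'
from h import *
np.set_printoptions(precision=4,suppress=True)
def stand(P,L): # local mm -> world
    L=np.atleast_2d(np.array(L,float))/1000; c,s=np.cos(P[2]),np.sin(P[2])
    return np.c_[P[0]+c*L[:,0]-s*L[:,1],P[1]+s*L[:,0]+c*L[:,1],L[:,2]]
T=lambda x,y:(190+(x+.5)/4-.5,170+(y+.5)/4-.5)
S=lambda x,y:(220+(x+.5)/8-.5,125+(y+.5)/8-.5)
c3,s3=np.cos(np.pi/6),.5
def bed(u,y,n): return [u*c3-n*s3, y, 95+u*s3+n*c3]  # u up-slope, n normal
E
cat > f1.py <<'E'
from fit import *
obs=[("top",T(271,226),bed(-20,-84,6)),("top",T(284,171),bed(20,-84,6)),("side",S(302,364),bed(-20,-84,3)),("side",S(397,301),bed(20,-84,3)),
("side",S(148,255),[-64,12,74]),("top",T(125,245),[-64,12,74]),
("side",S(200,458),[-60,-40,3]),("side",S(508,402),[60,-40,3]),("side",S(166,322),[-60,40,3]),("top",T(205,261),[-60,-40,6])]
def res(P,w=True): return np.concatenate([(proj(n,stand(P,l))[0]-p) for n,p,l in obs])
r=least_squares(res,[.49,.25,-.25],loss='soft_l1')
print(r.x,np.degrees(r.x[2]));print(r.fun.reshape(-1,2))
P=r.x;np.save('P.npy',P)
for n,f,o,k in(("top",T,(190,170),4),("side",S,(220,125),8)):
    im=cv2.imread(f"pics/{n[0]}0c.png")
    for poly in([bed(-20,-84,6),bed(20,-84,6),bed(20,-30,6),bed(-20,-30,6)],[bed(-20,-84,0),bed(20,-84,0)],[[-60,-40,0],[60,-40,0],[60,40,0],[-60,40,0]],[[-64,-3,74],[-64,27,74]],[[-64,12,74],[33,12,130]],[bed(-22,-30,0),bed(22,-30,0),bed(22,47,0),bed(-22,47,0)]):
        q=(proj(n,stand(P,poly))-np.array(o)+.5)*k-.5
        cv2.polylines(im,[np.round(q).astype(int)],True,(0,0,255),1)
    cv2.imwrite(f"pics/{n[0]}0o.png",im)
E
python3 f1.py
```

```text
[ 0.4921  0.2507 -0.2795] -16.016162315909643
[[-0.697  -0.5422]
 [-1.121   0.7255]
 [ 0.3779 -0.7989]
 [ 0.1406 -0.3971]
 [-0.0556 -1.3388]
 [-0.6425  0.1087]
 [-0.144   2.3414]
 [ 0.7671  2.9259]
 [ 0.6996  2.8333]
 [ 1.3344  1.1003]]
```

View pics/t0o.png

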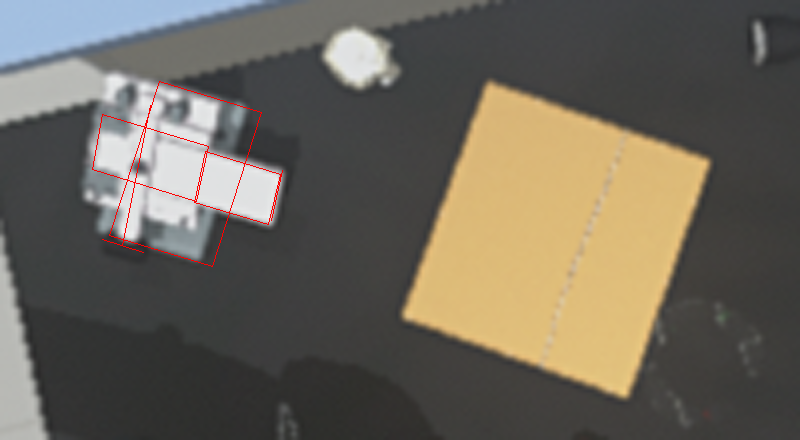

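View pics/s0o.png

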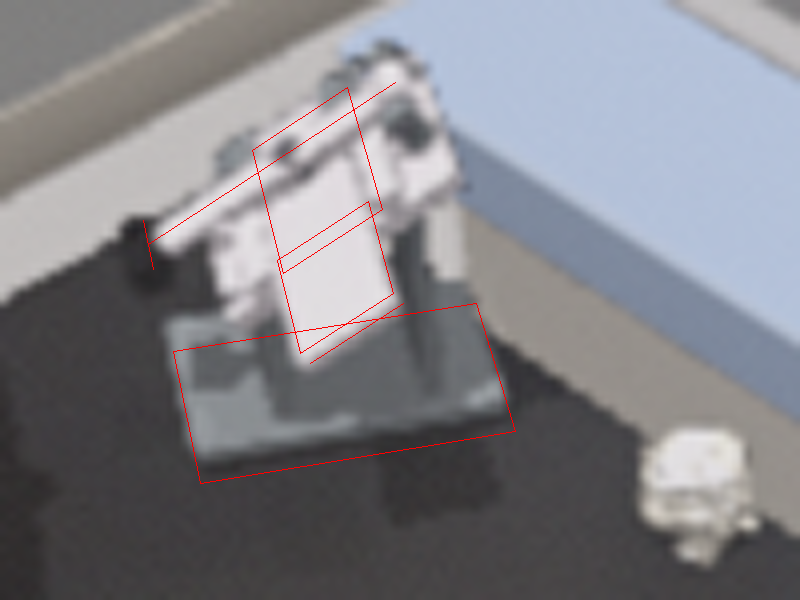

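Run:
```python
exec(open('f1.py').read().split('def res')[0])
b=slice(6,10)
def res(q):
    P=q[:3];o=[]
    for i,(n,p,l) in enumerate(obs):
        l=np.array(l,float)
        if i>=6: l=l+[q[3]*1000,q[4]*1000,(5)]
        o.append(proj(n,stand(P,l))[0]-p)
    return np.concatenate(o)
r=least_squares(res,[.49,.25,-.25,0,0],x_scale=[.01]*5)
print(r.x,np.degrees(r.x[2]));print(r.fun.reshape(-1,2))
np.save('P.npy',r.x[:3]);P=r.x[:3]
print("grip",stand(P,[-64,12,74]),"hinge",stand(P,[33,12,130]),"mouth",stand(P,[0,-30,95]),"stripmid",stand(P,bed(0,-19,3)))
print(stand(P,bed(0,-84,3)), "strip bottom a-z")
s=ctrl.get_state();print(Rn.from_rotvec(s['tool_rot']).as_matrix())
```

```text
[ 0.4911  0.2487 -0.2704  0.001   0.0082] -15.492885925240966
[[ 0.1815 -0.3868]
 [-0.3417  0.8499]
 [ 0.6151 -0.2715]
 [ 0.3745  0.0548]
 [-0.133  -0.7259]
 [ 0.2674  0.6012]
 [-0.2991 -0.1095]
 [ 0.5327  0.2882]
 [ 0.3161  0.5189]
 [-0.6005  0.2336]]
grip [[0.4326 0.2773 0.074 ]] hinge [[0.5261 0.2514 0.13  ]] mouth [[0.483  0.2197 0.095 ]] stripmid [[0.4845 0.2307 0.0976]]
[[0.4672 0.1681 0.0976]] strip bottom a-z
[[-0.9428  0.3333 -0.0005]
 [ 0.3333  0.9428 -0.0016]
 [-0.0001 -0.0017 -1.    ]]
```

>>> {"op": "carry_out", "data": {
  "commands": [
    {"tx":-0.04,"ty":-0.03,"tz":0.01,"rz":-0.01,"jaw":0.65},
    {"tx":-0.08,"ty":-0.06,"tz":0.02,"rz":-0.02,"jaw":0.65},
    {"tx":-0.12,"ty":-0.09,"tz":0.03,"rz":-0.03,"jaw":0.65},
    {"tx":-0.16,"ty":-0.12,"tz":0.04,"rz":-0.04,"jaw":0.65},
    {"tx":-0.2,"ty":-0.15,"tz":0.05,"rz":-0.05,"jaw":0.65},
    {"tx":-0.24,"ty":-0.18,"tz":0.06,"rz":-0.06,"jaw":0.65},
    {"tx":-0.28,"ty":-0.21,"tz":0.07,"rz":-0.07,"jaw":0.65},
    {"tx":-0.315,"ty":-0.244,"tz":0.08,"rz":-0.07,"jaw":0.65},
    {"tx":-0.315,"ty":-0.244,"tz":0.08,"rz":-0.07,"jaw":0.65},
    {"tx":-0.315,"ty":-0.244,"tz":0.08,"rz":-0.07,"jaw":0.65}
  ],
  "grip_force": 20
}}

```text
invalid input
```

>>> {"op": "carry_out", "data": {
  "commands": [
    {"tx":-0.04,"ty":-0.03,"tz":0.01,"rx":0,"ry":0,"rz":-0.01,"jaw":0.65},
    {"tx":-0.08,"ty":-0.06,"tz":0.02,"rx":0,"ry":0,"rz":-0.02,"jaw":0.65},
    {"tx":-0.12,"ty":-0.09,"tz":0.03,"rx":0,"ry":0,"rz":-0.03,"jaw":0.65},
    {"tx":-0.16,"ty":-0.12,"tz":0.04,"rx":0,"ry":0,"rz":-0.04,"jaw":0.65},
    {"tx":-0.2,"ty":-0.15,"tz":0.05,"rx":0,"ry":0,"rz":-0.05,"jaw":0.65},
    {"tx":-0.24,"ty":-0.18,"tz":0.06,"rx":0,"ry":0,"rz":-0.06,"jaw":0.65},
    {"tx":-0.28,"ty":-0.21,"tz":0.07,"rx":0,"ry":0,"rz":-0.07,"jaw":0.65},
    {"tx":-0.315,"ty":-0.244,"tz":0.08,"rx":0,"ry":0,"rz":-0.07,"jaw":0.65},
    {"tx":-0.315,"ty":-0.244,"tz":0.08,"rx":0,"ry":0,"rz":-0.07,"jaw":0.65},
    {"tx":-0.315,"ty":-0.244,"tz":0.08,"rx":0,"ry":0,"rz":-0.07,"jaw":0.65}
  ],
  "grip_force": 20
}}

```text
time: 1.35
position: [0.4319, 0.2783, 0.1424]
tool_rot: [-0.422, -3.112, -0.001]
ft_force: [-0.5, 1.3, 0.5]
grip_width: 0.649
```

```bash
cat >> h.py <<'E'
def snap(tag,rs=(125,200,220,320),rt=(170,280,190,390),ks=8,kt=4):
    for n,(a,b,c,d),k in(("side",rs,ks),("top",rt,kt)):
        im=get_image(n)[:,:,::-1];cv2.imwrite(f"pics/{n}_{tag}_full.png",im)
        cv2.imwrite(f"pics/{n}_{tag}.png",cv2.resize(im[a:b,c:d],None,fx=k,fy=k,interpolation=cv2.INTER_CUBIC))
E
python3 -c "
from h import *
snap('1')"
```

```text
(no output)
```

View pics/side_1.png

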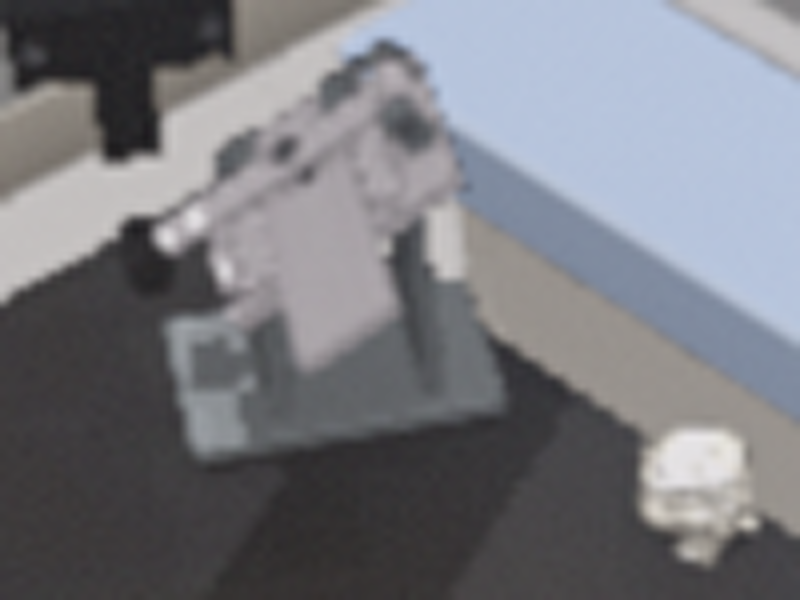

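View pics/top_1.png

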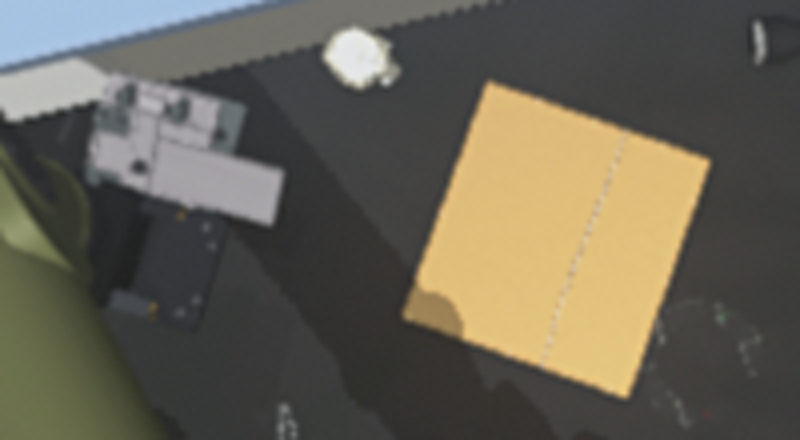

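Run:
```python
from fit import *
s=ctrl.get_state();p=s['position'];R=Rn.from_rotvec(s['tool_rot']).as_matrix()
for sg in(-1,1):
  for off in(.028,.043):
    for x in (-.0095,.0095):
      X=p+R@np.array([x,sg*off,0]);print(sg,off,x,(proj("side",X)[0]-[220,125]+.5)*8)
```

```text
-1 0.028 -0.0095 [156.0853 135.7129]
-1 0.028 0.0095 [101.9575 143.9605]
-1 0.043 -0.0095 [161.9798 160.5062]
-1 0.043 0.0095 [107.4294 168.8916]
1 0.028 -0.0095 [134.8772  46.5557]
1 0.028 0.0095 [82.2698 54.3172]
1 0.043 -0.0095 [129.4007  23.5451]
1 0.043 0.0095 [77.1859 31.1836]
```

>>> {"op": "carry_out", "data": {
  "commands": [
    {"tx":0,"ty":0,"tz":0.03,"rx":0,"ry":0,"rz":0,"jaw":0.65},
    {"tx":0,"ty":0,"tz":0.06,"rx":0,"ry":0,"rz":0,"jaw":0.65},
    {"tx":0,"ty":0,"tz":0.086,"rx":0,"ry":0,"rz":0,"jaw":0.65},
    {"tx":0,"ty":0,"tz":0.086,"rx":0,"ry":0,"rz":0,"jaw":0.65},
    {"tx":0,"ty":0,"tz":0.086,"rx":0,"ry":0,"rz":0,"jaw":0.3},
    {"tx":0,"ty":0,"tz":0.086,"rx":0,"ry":0,"rz":0,"jaw":0.2},
    {"tx":0,"ty":0,"tz":0.086,"rx":0,"ry":0,"rz":0,"jaw":0.2},
    {"tx":0,"ty":0,"tz":0.086,"rx":0,"ry":0,"rz":0,"jaw":0.2},
    {"tx":0,"ty":0,"tz":0.086,"rx":0,"ry":0,"rz":0,"jaw":0.2}
  ],
  "grip_force": 20
}}

```text
time: 2.58
position: [0.4327, 0.2779, 0.0573]
tool_rot: [0.422, 3.112, 0.001]
ft_force: [-1.2, -1.4, 4.9]
grip_width: 0.343
```

>>> {"op": "carry_out", "data": {
  "commands": [
    {"tx":0.0045,"ty":0,"tz":-0.0087,"rx":0,"ry":0,"rz":0,"jaw":0.2},
    {"tx":0.0083,"ty":0,"tz":-0.0177,"rx":0,"ry":0,"rz":0,"jaw":0.2},
    {"tx":0.0112,"ty":0,"tz":-0.027,"rx":0,"ry":0,"rz":0,"jaw":0.2},
    {"tx":0.0133,"ty":0,"tz":-0.0366,"rx":0,"ry":0,"rz":0,"jaw":0.2},
    {"tx":0.0146,"ty":0,"tz":-0.0462,"rx":0,"ry":0,"rz":0,"jaw":0.2},
    {"tx":0.015,"ty":0,"tz":-0.056,"rx":0,"ry":0,"rz":0,"jaw":0.2},
    {"tx":0.0146,"ty":0,"tz":-0.0658,"rx":0,"ry":0,"rz":0,"jaw":0.2},
    {"tx":0.0133,"ty":0,"tz":-0.0754,"rx":0,"ry":0,"rz":0,"jaw":0.2}
  ],
  "grip_force": 20
}}

```text
time: 3.58
position: [0.4187, 0.2817, 0.1324]
tool_rot: [-0.421, -3.112, 0.0]
ft_force: [-0.2, 2.3, -4.3]
grip_width: 0.342
```

>>> {"op": "carry_out", "data": {
  "commands": [
    {"tx":-0.002,"ty":0,"tz":-0.0096,"rx":0,"ry":0,"rz":0,"jaw":0.2},
    {"tx":-0.005,"ty":0,"tz":-0.0189,"rx":0,"ry":0,"rz":0,"jaw":0.2},
    {"tx":-0.0088,"ty":0,"tz":-0.0279,"rx":0,"ry":0,"rz":0,"jaw":0.2},
    {"tx":-0.0133,"ty":0,"tz":-0.0366,"rx":0,"ry":0,"rz":0,"jaw":0.2},
    {"tx":-0.0186,"ty":0,"tz":-0.0448,"rx":0,"ry":0,"rz":0,"jaw":0.2},
    {"tx":-0.0245,"ty":0,"tz":-0.0526,"rx":0,"ry":0,"rz":0,"jaw":0.2},
    {"tx":-0.0311,"ty":0,"tz":-0.0598,"rx":0,"ry":0,"rz":0,"jaw":0.2},
    {"tx":-0.0383,"ty":0,"tz":-0.0664,"rx":0,"ry":0,"rz":0,"jaw":0.2},
    {"tx":-0.046,"ty":0,"tz":-0.0723,"rx":0,"ry":0,"rz":0,"jaw":0.2},
    {"tx":-0.0543,"ty":0,"tz":-0.0776,"rx":0,"ry":0,"rz":0,"jaw":0.2},
    {"tx":-0.0543,"ty":0,"tz":-0.0776,"rx":0,"ry":0,"rz":0,"jaw":0.2}
  ],
  "grip_force": 20
}}

```text
time: 4.95
position: [0.4734, 0.2667, 0.2113]
tool_rot: [0.424, 3.11, 0.002]
ft_force: [-2.0, 1.3, 5.8]
grip_width: 0.339
```

>>> {"op": "carry_out", "data": {
  "commands": [
    {"tx":0,"ty":0,"tz":0,"rx":0,"ry":0,"rz":0,"jaw":0.7},
    {"tx":0,"ty":0,"tz":0,"rx":0,"ry":0,"rz":0,"jaw":0.7},
    {"tx":0,"ty":0,"tz":0,"rx":0,"ry":0,"rz":0,"jaw":0.7},
    {"tx":0,"ty":0,"tz":-0.03,"rx":0,"ry":0,"rz":0,"jaw":0.7},
    {"tx":0,"ty":0,"tz":-0.07,"rx":0,"ry":0,"rz":0,"jaw":0.7},
    {"tx":0.06,"ty":-0.02,"tz":-0.08,"rx":0,"ry":0,"rz":0,"jaw":0.4},
    {"tx":0.09,"ty":-0.06,"tz":-0.08,"rx":0,"ry":0,"rz":0,"jaw":0},
    {"tx":0.09,"ty":-0.12,"tz":-0.08,"rx":0,"ry":0,"rz":0,"jaw":0},
    {"tx":0.09,"ty":-0.12,"tz":-0.08,"rx":0,"ry":0,"rz":0,"jaw":0}
  ],
  "grip_force": 20
}}

```text
time: 6.08
position: [0.353, 0.1717, 0.2901]
tool_rot: [0.43, 3.111, 0.002]
ft_force: [1.4, 1.1, 0.6]
grip_width: 0.329
```

```bash
cat > goto.py <<'E'
from fit import *
P=np.load('P.npy')
def target(u,y,n,tilt=True):
    "world TCP pos, R for tool square to bed at bed coords mm, tool x=own y"
    c,s=np.cos(P[2]),np.sin(P[2]);W=np.array([[c,-s,0],[s,c,0],[0,0,1]])
    z=np.array([s3,0,-c3]);x=np.array([0,1,0]);yv=np.cross(z,x)
    return stand(P,bed(u,y,n))[0],W@np.c_[x,yv,z]
def rel(p,R):
    st=ctrl.get_state();R0=Rn.from_rotvec(st['tool_rot']).as_matrix();
    print("t",st['time'],"pos",st['position'],"q",st['joint_positions'],"F",st['ft_force'],"g",st['grip_width'])
    print("shift",R0.T@(p-st['position']),"rot",Rn.from_matrix(R0.T@R).as_rotvec())
E
python3 - <<'E'
from goto import *
rel(*target(0,-60,110))
snap('2',rs=(90,200,200,340),ks=5)
E
```

```text
t 6.075 pos [0.353  0.1717 0.2901] q [-0.766  -0.2771  0.1974  1.9211  0.0537  1.4906  0.716 ] F [1.4156 1.0957 0.6223] g 0.3293037108510062
shift [-0.0572  0.0511  0.1   ] rot [-0.4089 -0.4095  1.5273]
```

View pics/side_2.png

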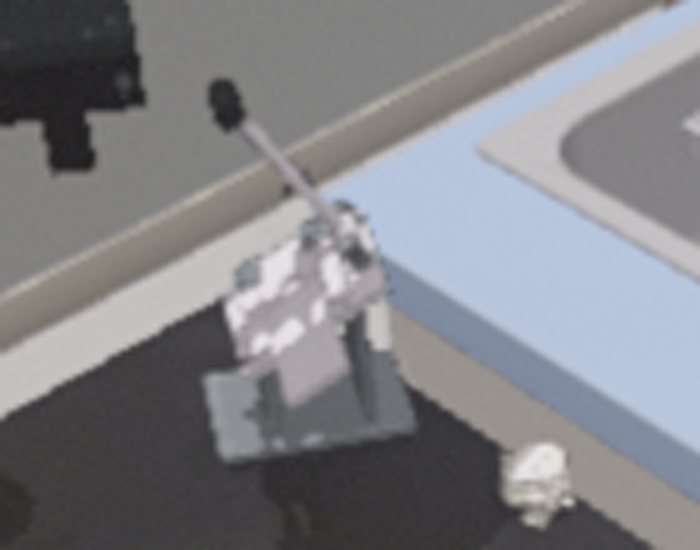

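View pics/top_2.png

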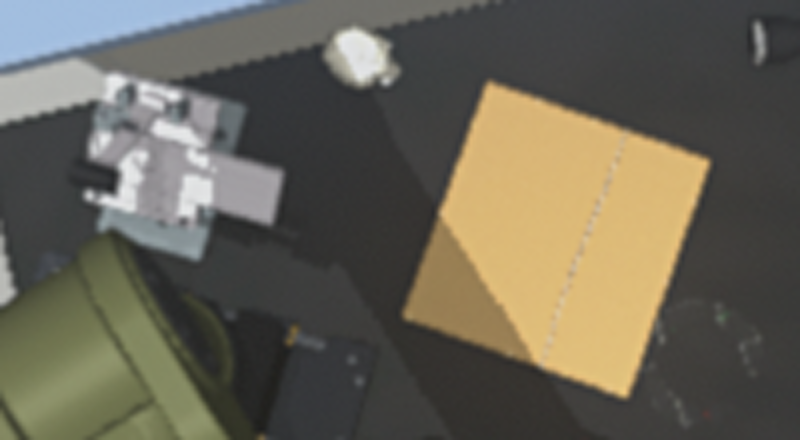

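>>> {"op": "carry_out", "data": {
  "commands": [
    {"tx":0,"ty":0,"tz":0,"rx":-0.041,"ry":-0.041,"rz":0.153,"jaw":0},
    {"tx":0,"ty":0,"tz":0,"rx":-0.082,"ry":-0.082,"rz":0.306,"jaw":0},
    {"tx":-0.005,"ty":0,"tz":0,"rx":-0.123,"ry":-0.123,"rz":0.459,"jaw":0},
    {"tx":-0.01,"ty":0.005,"tz":0,"rx":-0.164,"ry":-0.164,"rz":0.612,"jaw":0},
    {"tx":-0.02,"ty":0.01,"tz":0.01,"rx":-0.205,"ry":-0.205,"rz":0.765,"jaw":0},
    {"tx":-0.03,"ty":0.02,"tz":0.02,"rx":-0.246,"ry":-0.246,"rz":0.918,"jaw":0},
    {"tx":-0.04,"ty":0.03,"tz":0.04,"rx":-0.287,"ry":-0.287,"rz":1.071,"jaw":0},
    {"tx":-0.05,"ty":0.04,"tz":0.06,"rx":-0.328,"ry":-0.328,"rz":1.224,"jaw":0},
    {"tx":-0.057,"ty":0.051,"tz":0.08,"rx":-0.369,"ry":-0.369,"rz":1.377,"jaw":0},
    {"tx":-0.057,"ty":0.051,"tz":0.1,"rx":-0.409,"ry":-0.41,"rz":1.527,"jaw":0},
    {"tx":-0.057,"ty":0.051,"tz":0.1,"rx":-0.409,"ry":-0.41,"rz":1.527,"jaw":0},
    {"tx":-0.057,"ty":0.051,"tz":0.1,"rx":-0.409,"ry":-0.41,"rz":1.527,"jaw":0}
  ]
}}

```text
time: 7.68
position: [0.4209, 0.211, 0.1884]
tool_rot: [2.134, 1.643, 0.433]
ft_force: [-0.0, -0.1, 0.1]
grip_width: 0.003
```

Run:
```python
from goto import *
rel(*target(0,-60,110))
rel(*target(0,-22,40))
snap('3',rs=(90,200,200,340),ks=5)
```

```text
t 7.675 pos [0.4209 0.211  0.1884] q [-0.4125 -0.2637 -0.4114  2.2038  0.4316  0.9725 -1.2911] F [-0.027  -0.0901  0.1304] g 0.0025148926015018612
shift [-0.005   0.0031 -0.0004] rot [-0.0028 -0.0016  0.0114]
t 7.675 pos [0.4209 0.211  0.1884] q [-0.4125 -0.2637 -0.4114  2.2038  0.4316  0.9725 -1.2911] F [-0.027  -0.0901  0.1304] g 0.0025148926015018612
shift [0.0329 0.0037 0.0697] rot [-0.0028 -0.0016  0.0114]
```

View pics/side_3.png

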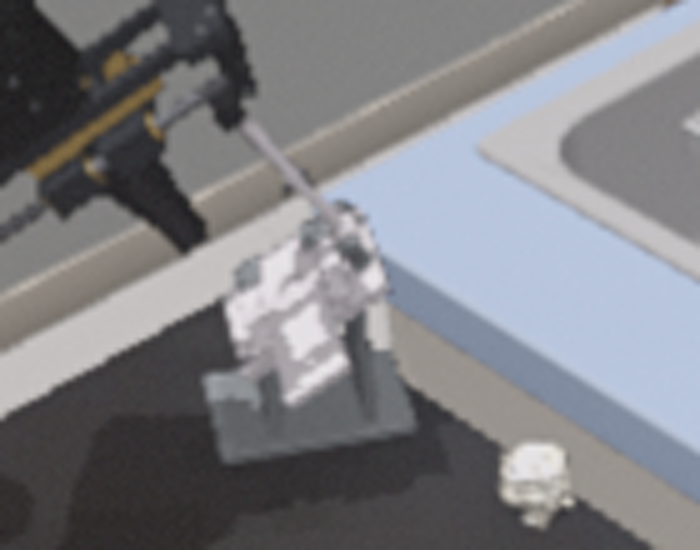

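Run:
```python
from goto import *
rel(*target(0,-58,14))
```

```text
t 7.775 pos [0.4219 0.2099 0.1895] q [-0.4129 -0.2653 -0.4073  2.2031  0.4313  0.9727 -1.2889] F [-0.3181  0.1431  0.6319] g 0.0016963951986092034
shift [-0.0024  0.0017  0.096 ] rot [-0.0022 -0.0018  0.0092]
```

>>> {"op": "carry_out", "data": {
  "commands": [
    {"tx":0,"ty":0,"tz":0.03,"rx":0,"ry":0,"rz":0.005,"jaw":0},
    {"tx":0,"ty":0,"tz":0.06,"rx":0,"ry":0,"rz":0.005,"jaw":0},
    {"tx":0,"ty":0,"tz":0.09,"rx":0,"ry":0,"rz":0.005,"jaw":0},
    {"tx":0,"ty":0,"tz":0.096,"rx":0,"ry":0,"rz":0.005,"jaw":0},
    {"tx":0,"ty":0,"tz":0.096,"rx":0,"ry":0,"rz":0.005,"jaw":0},
    {"tx":0,"ty":0,"tz":0.096,"rx":0,"ry":0,"rz":0.005,"jaw":0}
  ]
}}

```text
time: 8.52
position: [0.4683, 0.1973, 0.1078]
tool_rot: [2.142, 1.631, 0.44]
ft_force: [0.0, -0.5, -0.9]
grip_width: 0.004
```

Run:
```python
from goto import *
rel(*target(0,-58,6))
snap('4',rs=(110,185,220,320),ks=8,rt=(170,240,190,290),kt=8)
```

```text
t 8.525 pos [0.4683 0.1973 0.1078] q [-0.3536 -0.0886 -0.4005  2.2512  0.6     0.7769 -1.4205] F [ 0.049  -0.5034 -0.9043] g 0.003997895243999899
shift [-0.0025  0.0007  0.0092] rot [ 0.0006 -0.0027  0.0003]
```

View pics/side_4.png

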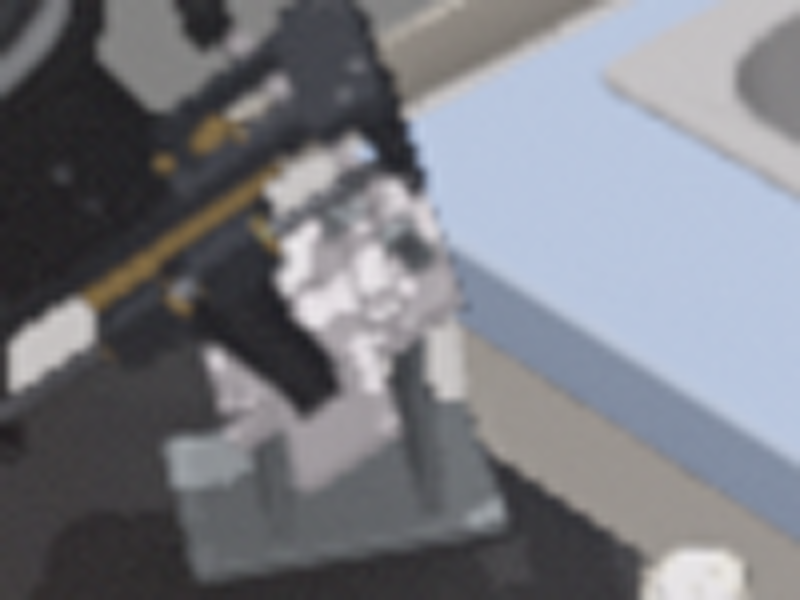

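View pics/top_4.png

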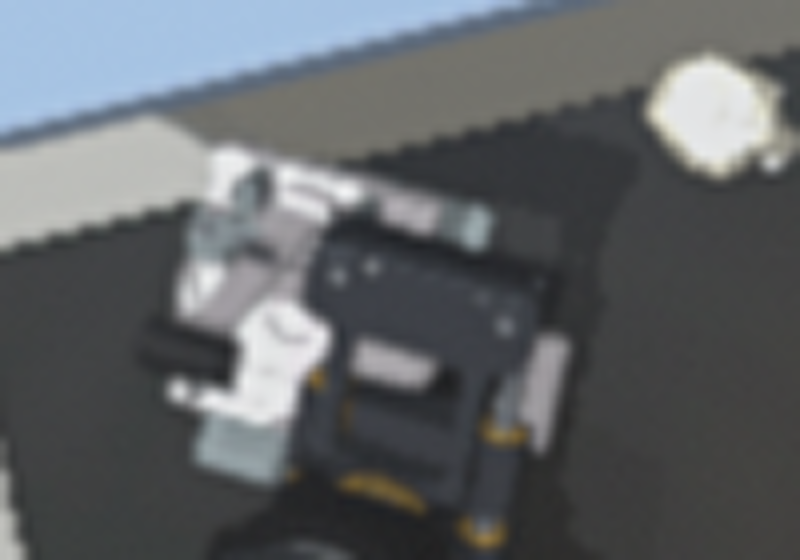

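>>> {"op": "carry_out", "data": {
  "commands": [
    {"tx":-0.003,"ty":0.0007,"tz":0.003,"rx":0,"ry":0,"rz":0,"jaw":0},
    {"tx":-0.003,"ty":0.0007,"tz":0.006,"rx":0,"ry":0,"rz":0,"jaw":0},
    {"tx":-0.003,"ty":0.0007,"tz":0.007,"rx":0,"ry":0,"rz":0,"jaw":0},
    {"tx":-0.003,"ty":0.0007,"tz":0.008,"rx":0,"ry":0,"rz":0,"jaw":0},
    {"tx":-0.003,"ty":0.0007,"tz":0.008,"rx":0,"ry":0,"rz":0,"jaw":0}
  ]
}}

```text
time: 9.25
position: [0.4715, 0.1923, 0.0997]
tool_rot: [2.143, 1.63, 0.437]
ft_force: [-0.6, 0.1, 0.5]
grip_width: 0.005
```

>>> {"op": "carry_out", "data": {
  "commands": [
    {"tx":0,"ty":0,"tz":0.001,"rx":0,"ry":0,"rz":0,"jaw":0},
    {"tx":0,"ty":0,"tz":0.001,"rx":0,"ry":0,"rz":0,"jaw":0}
  ]
}}

```text
time: 9.5
position: [0.4718, 0.1924, 0.0994]
tool_rot: [2.142, 1.63, 0.437]
ft_force: [-5.4, -1.3, 6.1]
grip_width: 0.006
```

Run:
```python
from goto import *
rel(*target(0,-58,6))
```

```text
t 9.5 pos [0.4718 0.1924 0.0994] q [-0.3463 -0.074  -0.3956  2.2583  0.6176  0.7584 -1.4295] F [-5.4435 -1.2881  6.0839] g 0.006107403907731029
shift [ 0.0014  0.0009 -0.0004] rot [-0.0005 -0.0005  0.0003]
```

>>> {"op": "carry_out", "data": {
  "commands": [
    {"tx":0.001,"ty":0.001,"tz":-0.012,"rx":0,"ry":0,"rz":0,"jaw":0.72},
    {"tx":0.001,"ty":0.001,"tz":-0.012,"rx":0,"ry":0,"rz":0,"jaw":0.72},
    {"tx":0.001,"ty":0.001,"tz":-0.012,"rx":0,"ry":0,"rz":0,"jaw":0.72},
    {"tx":0.001,"ty":0.001,"tz":-0.012,"rx":0,"ry":0,"rz":0,"jaw":0.72},
    {"tx":0.001,"ty":0.001,"tz":-0.012,"rx":0,"ry":0,"rz":0,"jaw":0.72},
    {"tx":0.001,"ty":0.001,"tz":-0.012,"rx":0,"ry":0,"rz":0,"jaw":0.72}
  ],
  "grip_force": 30
}}

```text
time: 10.25
position: [0.4673, 0.1944, 0.1097]
tool_rot: [2.143, 1.63, 0.437]
ft_force: [-0.5, -0.7, -0.4]
grip_width: 0.602
```

>>> {"op": "carry_out", "data": {
  "commands": [
    {"tx":0,"ty":0,"tz":0.006,"rx":0,"ry":0,"rz":0,"jaw":0.72},
    {"tx":0,"ty":0,"tz":0.012,"rx":0,"ry":0,"rz":0,"jaw":0.72},
    {"tx":0,"ty":0,"tz":0.017,"rx":0,"ry":0,"rz":0,"jaw":0.72},
    {"tx":0,"ty":0,"tz":0.017,"rx":0,"ry":0,"rz":0,"jaw":0.72},
    {"tx":0,"ty":0,"tz":0.017,"rx":0,"ry":0,"rz":0,"jaw":0.72}
  ]
}}

```text
time: 10.88
position: [0.4755, 0.1923, 0.0951]
tool_rot: [2.143, 1.63, 0.437]
ft_force: [0.3, -0.7, 0.7]
grip_width: 0.719
```

Run:
```python
from goto import *
rel(*target(0,-58,0))
```

```text
t 10.875 pos [0.4755 0.1923 0.0951] q [-0.343  -0.0599 -0.394   2.2564  0.6307  0.7488 -1.4381] F [ 0.2756 -0.6624  0.7341] g 0.7192385923829949
shift [ 0.0004 -0.0001  0.    ] rot [-0.0008 -0.001   0.0002]
```

>>> {"op": "carry_out", "data": {
  "commands": [
    {"tx":0,"ty":0,"tz":0,"rx":0,"ry":0,"rz":0,"jaw":0.3},
    {"tx":0,"ty":0,"tz":0,"rx":0,"ry":0,"rz":0,"jaw":0.3},
    {"tx":0,"ty":0,"tz":0,"rx":0,"ry":0,"rz":0,"jaw":0.3},
    {"tx":0,"ty":0,"tz":0,"rx":0,"ry":0,"rz":0,"jaw":0.3},
    {"tx":0,"ty":0,"tz":0,"rx":0,"ry":0,"rz":0,"jaw":0.3}
  ],
  "grip_force": 45
}}

```text
time: 11.5
position: [0.4755, 0.1924, 0.0952]
tool_rot: [2.143, 1.63, 0.437]
ft_force: [0.4, -0.2, 1.1]
grip_width: 0.452
```

Run:
```python
from goto import *
rel(*target(0,-58,0))
```

```text
t 11.5 pos [0.4755 0.1924 0.0952] q [-0.3431 -0.0601 -0.3941  2.2565  0.6306  0.7488 -1.4381] F [ 0.3679 -0.2333  1.095 ] g 0.4519703507565845
shift [ 0.0004 -0.0001  0.0001] rot [-0.0007 -0.0011  0.0003]
```

>>> {"op": "carry_out", "data": {
  "commands": [
    {"tx":-0.005,"ty":0,"tz":0,"rx":0,"ry":0,"rz":0,"jaw":0.3},
    {"tx":-0.01,"ty":0,"tz":0,"rx":0,"ry":0,"rz":0,"jaw":0.3},
    {"tx":-0.015,"ty":0,"tz":0,"rx":0,"ry":0,"rz":0,"jaw":0.3},
    {"tx":-0.02,"ty":0,"tz":0,"rx":0,"ry":0,"rz":0,"jaw":0.3},
    {"tx":-0.025,"ty":0,"tz":0,"rx":0,"ry":0,"rz":0,"jaw":0.3},
    {"tx":-0.03,"ty":0,"tz":0,"rx":0,"ry":0,"rz":0,"jaw":0.3}
  ]
}}

```text
time: 12.25
position: [0.4674, 0.1629, 0.0951]
tool_rot: [2.143, 1.63, 0.437]
ft_force: [0.3, -0.2, -0.0]
grip_width: 0.451
```

Run:
```python
from goto import *
rel(*target(0,-88,0))
snap('5',rs=(110,185,220,320),ks=8,rt=(170,240,190,290),kt=8)
```

```text
t 12.25 pos [0.4674 0.1629 0.0951] q [-0.3226 -0.1191 -0.3623  2.3076  0.5952  0.7201 -1.3688] F [ 0.2918 -0.2035 -0.048 ] g 0.45147042350722977
shift [ 0.0009 -0.0002  0.    ] rot [-0.0008 -0.0008  0.0001]
```

View pics/side_5.png

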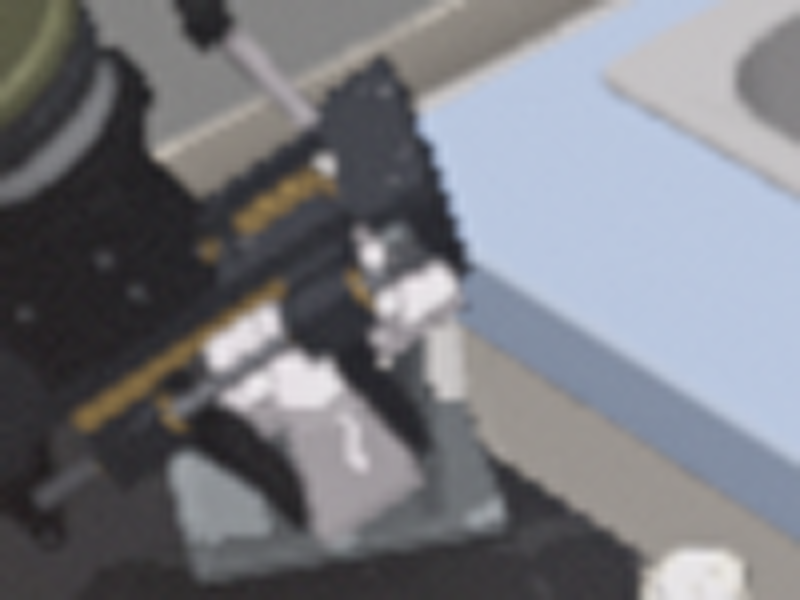

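View pics/top_5.png

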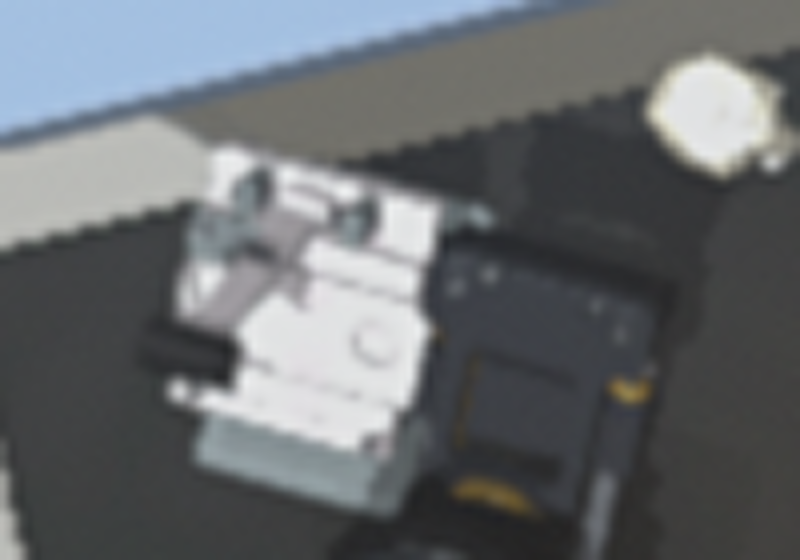

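>>> {"op": "carry_out", "data": {
  "commands": [
    {"tx":-0.006,"ty":0,"tz":0,"rx":0,"ry":0,"rz":0,"jaw":0.3},
    {"tx":-0.012,"ty":0,"tz":0,"rx":0,"ry":0,"rz":0,"jaw":0.3},
    {"tx":-0.018,"ty":0,"tz":0,"rx":0,"ry":0,"rz":0,"jaw":0.3},
    {"tx":-0.024,"ty":0,"tz":0,"rx":0,"ry":0,"rz":0,"jaw":0.3},
    {"tx":-0.03,"ty":0,"tz":0,"rx":0,"ry":0,"rz":0,"jaw":0.3},
    {"tx":-0.035,"ty":0,"tz":0,"rx":0,"ry":0,"rz":0,"jaw":0.3}
  ]
}}

```text
time: 13.1
position: [0.4581, 0.1292, 0.0951]
tool_rot: [2.143, 1.63, 0.437]
ft_force: [-1.0, 0.8, -1.0]
grip_width: 0.453
```

Run:
```python
from goto import *
rel(*target(0,-123,0))
```

```text
t 13.1 pos [0.4581 0.1292 0.0951] q [-0.3033 -0.1865 -0.3162  2.363   0.5541  0.6909 -1.2794] F [-0.9968  0.809  -1.0236] g 0.4530231013725308
shift [ 0.001  -0.0002  0.    ] rot [-0.0007 -0.0008 -0.0001]
```

>>> {"op": "carry_out", "data": {
  "commands": [
    {"tx":-0.007,"ty":0,"tz":0,"rx":0,"ry":0,"rz":0,"jaw":0.3},
    {"tx":-0.014,"ty":0,"tz":0,"rx":0,"ry":0,"rz":0,"jaw":0.3},
    {"tx":-0.021,"ty":0,"tz":0,"rx":0,"ry":0,"rz":0,"jaw":0.3},
    {"tx":-0.024,"ty":0,"tz":-0.003,"rx":0,"ry":0,"rz":0,"jaw":0.3},
    {"tx":-0.024,"ty":0,"tz":-0.012,"rx":0,"ry":0,"rz":0,"jaw":0.3},
    {"tx":-0.024,"ty":0,"tz":-0.012,"rx":0,"ry":0,"rz":0,"jaw":0.3}
  ]
}}

```text
time: 13.85
position: [0.4465, 0.1089, 0.1066]
tool_rot: [2.142, 1.63, 0.44]
ft_force: [-0.0, 0.6, -0.5]
grip_width: 0.454
```

```bash
cat > pad.py <<'E'
from goto import *
# pad-laying target: strip centre (x,y), yaw = stand yaw, tool vertical
def lay(cx,cy,ztcp,off=.039):
    c,s=np.cos(P[2]),np.sin(P[2]);ey=np.array([-s,c,0]);ex=np.array([c,s,0])
    p=np.array([cx,cy,ztcp])-off*ey
    return p,np.c_[ey,ex,[0,0,-1]]
E
python3 - <<'E'
from pad import *
rel(*lay(.486,-.039,.10));print(lay(.486,-.039,.1))
snap('6',rs=(110,260,220,340),ks=4,rt=(170,270,190,360),kt=4)
E
```

```text
t 13.85 pos [0.4465 0.1089 0.1066] q [-0.305  -0.2626 -0.2775  2.3943  0.4995  0.7038 -1.192 ] F [-0.033   0.5852 -0.5329] g 0.4541366016819673
shift [-0.1711  0.0638  0.0442] rot [ 0.5245 -0.0025  0.0009]
(array([ 0.4756, -0.0766,  0.1   ]), array([[ 0.2671,  0.9637,  0.    ],
       [ 0.9637, -0.2671,  0.    ],
       [ 0.    ,  0.    , -1.    ]]))
```

View pics/side_6.png

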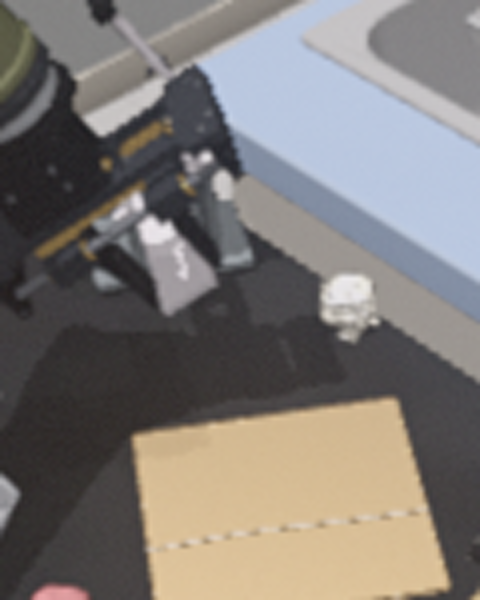

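View pics/top_6.png

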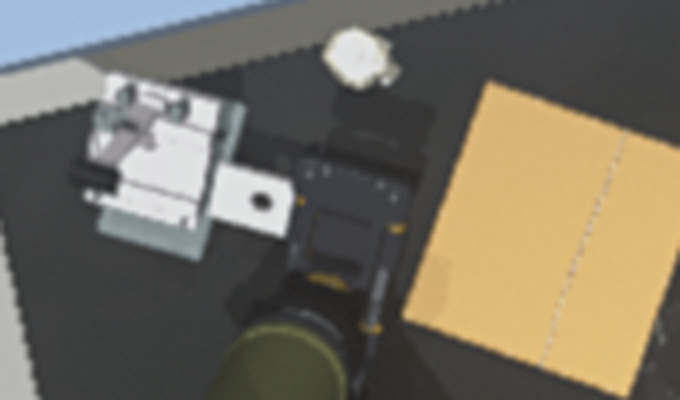

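>>> {"op": "carry_out", "data": {
  "commands": [
    {"tx":-0.02,"ty":0.01,"tz":0.0,"rx":0.03,"ry":0,"rz":0,"jaw":0.3},
    {"tx":-0.04,"ty":0.02,"tz":0.0,"rx":0.1,"ry":0,"rz":0,"jaw":0.3},
    {"tx":-0.06,"ty":0.03,"tz":0.01,"rx":0.17,"ry":0,"rz":0,"jaw":0.3},
    {"tx":-0.08,"ty":0.04,"tz":0.015,"rx":0.24,"ry":0,"rz":0,"jaw":0.3},
    {"tx":-0.1,"ty":0.045,"tz":0.02,"rx":0.31,"ry":0,"rz":0,"jaw":0.3},
    {"tx":-0.12,"ty":0.05,"tz":0.025,"rx":0.38,"ry":0,"rz":0,"jaw":0.3},
    {"tx":-0.14,"ty":0.055,"tz":0.035,"rx":0.45,"ry":0,"rz":0,"jaw":0.3},
    {"tx":-0.16,"ty":0.06,"tz":0.04,"rx":0.5,"ry":0,"rz":0,"jaw":0.3},
    {"tx":-0.171,"ty":0.064,"tz":0.044,"rx":0.5245,"ry":-0.0025,"rz":0,"jaw":0.3},
    {"tx":-0.171,"ty":0.064,"tz":0.044,"rx":0.5245,"ry":-0.0025,"rz":0,"jaw":0.3},
    {"tx":-0.171,"ty":0.064,"tz":0.044,"rx":0.5245,"ry":-0.0025,"rz":0,"jaw":0.3}
  ]
}}

```text
time: 15.32
position: [0.4747, -0.0762, 0.099]
tool_rot: [-2.499, -1.903, 0.003]
ft_force: [0.8, 0.1, -0.8]
grip_width: 0.446
```

Run:
```python
from pad import *
rel(*lay(.486,-.039,.03))
snap('7',rs=(180,280,230,360),ks=6,rt=(170,280,260,400),kt=5)
```

```text
t 15.325 pos [ 0.4747 -0.0762  0.099 ] q [-0.1843  0.0623  0.2978  2.0178 -0.0197  1.0664 -0.1466] F [ 0.8064  0.0953 -0.8134] g 0.44552286383866824
shift [-0.     0.001  0.069] rot [-0.0019  0.0013  0.0013]
```

View pics/side_7.png

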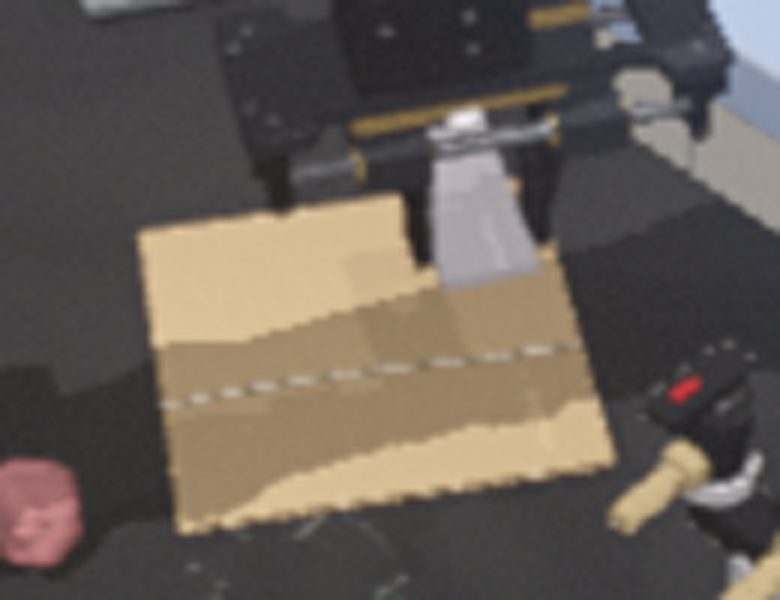

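View pics/top_7.png

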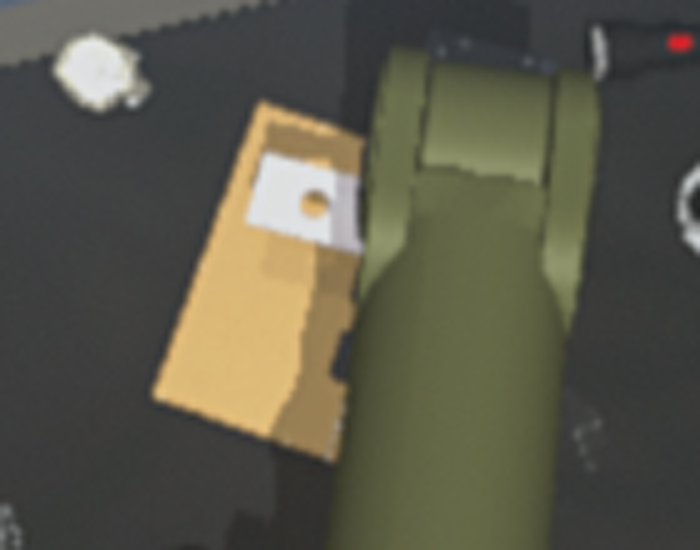

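>>> {"op": "carry_out", "data": {
  "commands": [
    {"tx":0,"ty":0,"tz":0.02,"rx":0,"ry":0,"rz":0,"jaw":0.3},
    {"tx":0,"ty":0,"tz":0.04,"rx":0,"ry":0,"rz":0,"jaw":0.3},
    {"tx":0,"ty":0,"tz":0.06,"rx":0,"ry":0,"rz":0,"jaw":0.3},
    {"tx":0,"ty":0,"tz":0.075,"rx":0,"ry":0,"rz":0,"jaw":0.3},
    {"tx":0,"ty":0,"tz":0.083,"rx":0,"ry":0,"rz":0,"jaw":0.3},
    {"tx":0,"ty":0,"tz":0.083,"rx":0,"ry":0,"rz":0,"jaw":0.3},
    {"tx":0,"ty":0,"tz":0.083,"rx":0,"ry":0,"rz":0,"jaw":0.3}
  ]
}}

```text
time: 16.3
position: [0.4755, -0.0775, 0.0168]
tool_rot: [2.5, 1.901, -0.002]
ft_force: [-0.3, 0.0, -0.4]
grip_width: 0.45
```

Run:
```python
from pad import *
rel(*lay(.486,-.039,.004))
snap('8',rs=(180,280,230,360),ks=6)
```

```text
t 16.3 pos [ 0.4755 -0.0775  0.0168] q [-0.171   0.1803  0.2973  2.0848 -0.0663  0.8859 -0.1068] F [-0.2588  0.0066 -0.3772] g 0.4498715005483242
shift [ 0.0009 -0.0002  0.0128] rot [-0.0004  0.0013 -0.    ]
```

View pics/side_8.png

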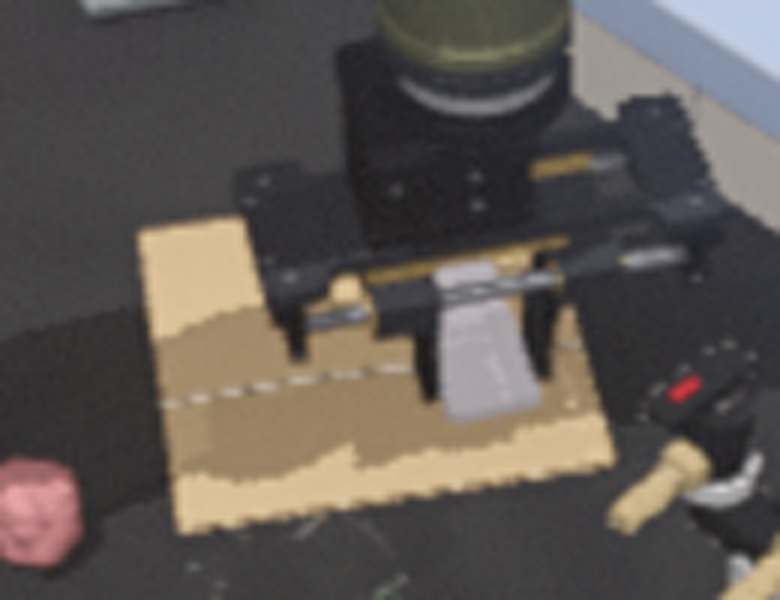

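>>> {"op": "carry_out", "data": {
  "commands": [
    {"tx":0,"ty":0,"tz":0.004,"rx":0,"ry":0,"rz":0,"jaw":0.3},
    {"tx":0,"ty":0,"tz":0.008,"rx":0,"ry":0,"rz":0,"jaw":0.3},
    {"tx":0,"ty":0,"tz":0.01,"rx":0,"ry":0,"rz":0,"jaw":0.3},
    {"tx":0,"ty":0,"tz":0.011,"rx":0,"ry":0,"rz":0,"jaw":0.3},
    {"tx":0,"ty":0,"tz":0.011,"rx":0,"ry":0,"rz":0,"jaw":0.3}
  ]
}}

```text
time: 17.02
position: [0.475, -0.0775, 0.0052]
tool_rot: [-2.5, -1.902, 0.003]
ft_force: [0.4, 0.6, -0.5]
grip_width: 0.449
```

>>> {"op": "carry_out", "data": {
  "commands": [
    {"tx":0,"ty":0,"tz":0.001,"rx":0,"ry":0,"rz":0,"jaw":0.3},
    {"tx":0,"ty":0,"tz":0.001,"rx":0,"ry":0,"rz":0,"jaw":0.3}
  ]
}}

```text
time: 17.27
position: [0.475, -0.0775, 0.0049]
tool_rot: [-2.5, -1.901, 0.003]
ft_force: [-2.5, 1.2, 6.7]
grip_width: 0.452
```

>>> {"op": "carry_out", "data": {
  "commands": [
    {"tx":0,"ty":0,"tz":0.0005,"rx":0,"ry":0,"rz":0,"jaw":0.3},
    {"tx":0,"ty":0,"tz":0.0005,"rx":0,"ry":0,"rz":0,"jaw":0.3}
  ]
}}

```text
time: 17.52
position: [0.4751, -0.0775, 0.0049]
tool_rot: [-2.5, -1.901, 0.003]
ft_force: [-4.7, 1.1, 10.6]
grip_width: 0.447
```

Run:
```python
from pad import *
s=ctrl.get_state();print(s['position'],s['ft_force'],s['torque'])
snap('9',rs=(180,280,230,360),ks=6)
```

```text
[ 0.4751 -0.0775  0.0049] [-4.7387  1.0947 10.5523] [-0.0668  0.8759 -0.0037]
```

View pics/side_9.png

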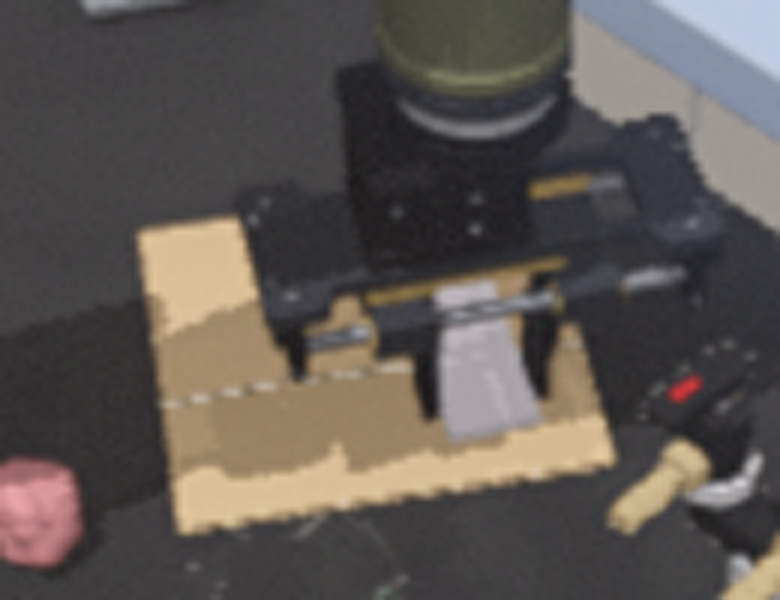

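Down on the pad with firm contact; the strip lies wholly within it. Releasing with a gentle opening, then up.

>>> {"op": "carry_out", "data": {
  "commands": [
    {"tx":0,"ty":0,"tz":-0.0005,"rx":0,"ry":0,"rz":0,"jaw":0.46},
    {"tx":0,"ty":0,"tz":-0.0005,"rx":0,"ry":0,"rz":0,"jaw":0.55},
    {"tx":0,"ty":0,"tz":-0.0005,"rx":0,"ry":0,"rz":0,"jaw":0.7},
    {"tx":0,"ty":0,"tz":-0.0005,"rx":0,"ry":0,"rz":0,"jaw":0.7},
    {"tx":0,"ty":0,"tz":-0.01,"rx":0,"ry":0,"rz":0,"jaw":0.7},
    {"tx":0,"ty":0,"tz":-0.03,"rx":0,"ry":0,"rz":0,"jaw":0.7},
    {"tx":0,"ty":0,"tz":-0.07,"rx":0,"ry":0,"rz":0,"jaw":0.7},
    {"tx":0,"ty":0,"tz":-0.11,"rx":0,"ry":0,"rz":0,"jaw":0.7},
    {"tx":0,"ty":0,"tz":-0.16,"rx":0,"ry":0,"rz":0,"jaw":0.7},
    {"tx":0,"ty":0,"tz":-0.2,"rx":0,"ry":0,"rz":0,"jaw":0.7},
    {"tx":0,"ty":0,"tz":-0.24,"rx":0,"ry":0,"rz":0,"jaw":0.7}
  ]
}}

```text
time: 19.0
position: [0.4757, -0.0773, 0.2455]
tool_rot: [2.5, 1.901, -0.001]
ft_force: [-0.0, 0.9, -0.5]
grip_width: 0.7
```

```bash
cat >> pad.py <<'E'
def barpose(t,above=0,back=0):
    a=np.radians(210-t);L=[33+112*np.cos(a)-back,12,130+112*np.sin(a)-19+above]
    c,s=np.cos(P[2]),np.sin(P[2]);ey=np.array([-s,c,0]);ex=np.array([c,s,0])
    return stand(P,L)[0],np.c_[-ex,ey,[0,0,-1]]
E
python3 - <<'E'
from pad import *
rel(*barpose(90,80,60))
snap('10',rs=(90,280,200,360),ks=3,rt=(170,280,260,400),kt=5)
E
```

```text
t 19.0 pos [ 0.4757 -0.0773  0.2455] q [-0.2008 -0.0592  0.2948  1.8278  0.0187  1.3705 -0.1808] F [-0.006   0.8952 -0.5292] g 0.6999733153053153
shift [ 0.3302 -0.1554 -0.0429] rot [-0.0007  0.001  -1.571 ]
```

View pics/side_10.png

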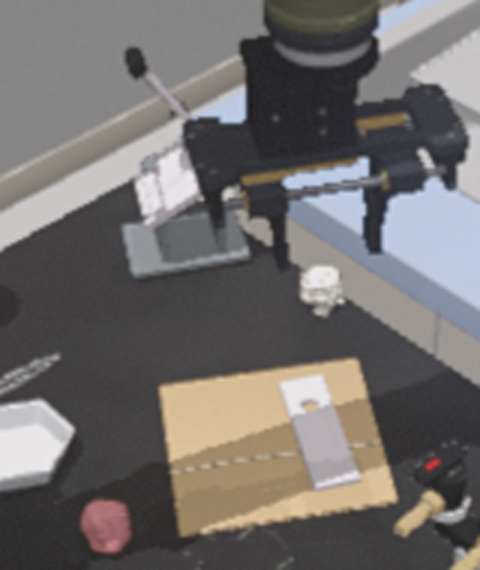

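View pics/top_10.png

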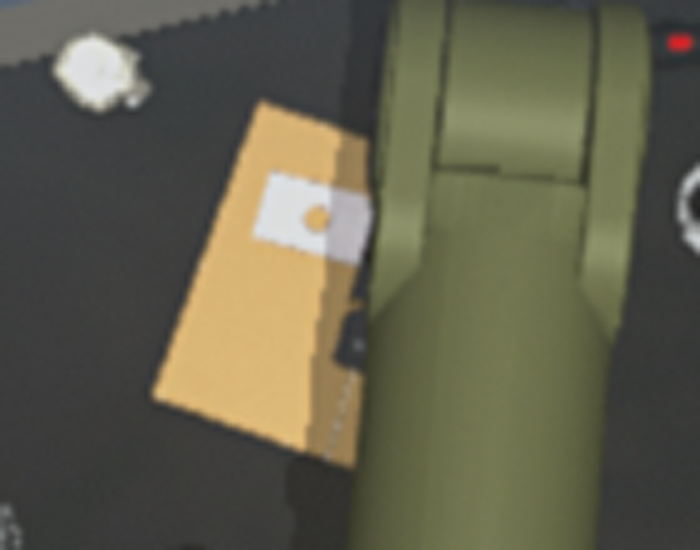

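>>> {"op": "carry_out", "data": {
  "commands": [
    {"tx":0.02,"ty":-0.02,"tz":-0.03,"rx":0,"ry":0,"rz":-0.15,"jaw":0.7},
    {"tx":0.06,"ty":-0.05,"tz":-0.043,"rx":0,"ry":0,"rz":-0.31,"jaw":0.7},
    {"tx":0.1,"ty":-0.07,"tz":-0.043,"rx":0,"ry":0,"rz":-0.47,"jaw":0.7},
    {"tx":0.14,"ty":-0.09,"tz":-0.043,"rx":0,"ry":0,"rz":-0.63,"jaw":0.7},
    {"tx":0.18,"ty":-0.1,"tz":-0.043,"rx":0,"ry":0,"rz":-0.79,"jaw":0.7},
    {"tx":0.22,"ty":-0.1,"tz":-0.043,"rx":0,"ry":0,"rz":-0.95,"jaw":0.7},
    {"tx":0.26,"ty":-0.1,"tz":-0.043,"rx":0,"ry":0,"rz":-1.11,"jaw":0.7},
    {"tx":0.3,"ty":-0.1,"tz":-0.043,"rx":0,"ry":0,"rz":-1.27,"jaw":0.7},
    {"tx":0.33,"ty":-0.0955,"tz":-0.043,"rx":0,"ry":0,"rz":-1.43,"jaw":0.7},
    {"tx":0.33,"ty":-0.0955,"tz":-0.043,"rx":0,"ry":0,"rz":-1.571,"jaw":0.7},
    {"tx":0.33,"ty":-0.0955,"tz":-0.043,"rx":0,"ry":0,"rz":-1.571,"jaw":0.7},
    {"tx":0.33,"ty":-0.0955,"tz":-0.043,"rx":0,"ry":0,"rz":-1.571,"jaw":0.7}
  ]
}}

```text
time: 20.6
position: [0.4717, 0.2659, 0.2861]
tool_rot: [-0.428, -3.11, 0.002]
ft_force: [-0.3, 0.2, 0.4]
grip_width: 0.7
```

Run:
```python
from pad import *
rel(*barpose(90))
snap('11',rs=(80,200,200,340),ks=5,rt=(150,290,240,400),kt=5)
print(proj("side",stand(P,barpose(90)[0]*0+[33+112*np.cos(np.radians(120)),12,130+112*np.sin(np.radians(120))]))-[200,80])
```

```text
t 20.6 pos [0.4717 0.2659 0.2861] q [-0.5507  0.0695 -0.0124  1.6213  0.0008  1.4532  0.7344] F [-0.3344  0.2065  0.3971] g 0.700442476033997
shift [-0.0004  0.0007  0.0781] rot [-0.0017 -0.0017 -0.0029]
[[45.9478 28.9683]]
```

View pics/side_11.png

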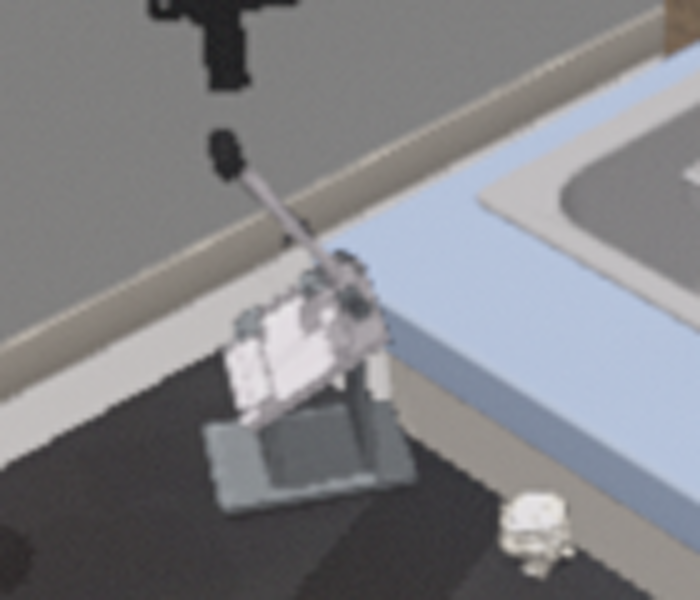

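View pics/top_11.png

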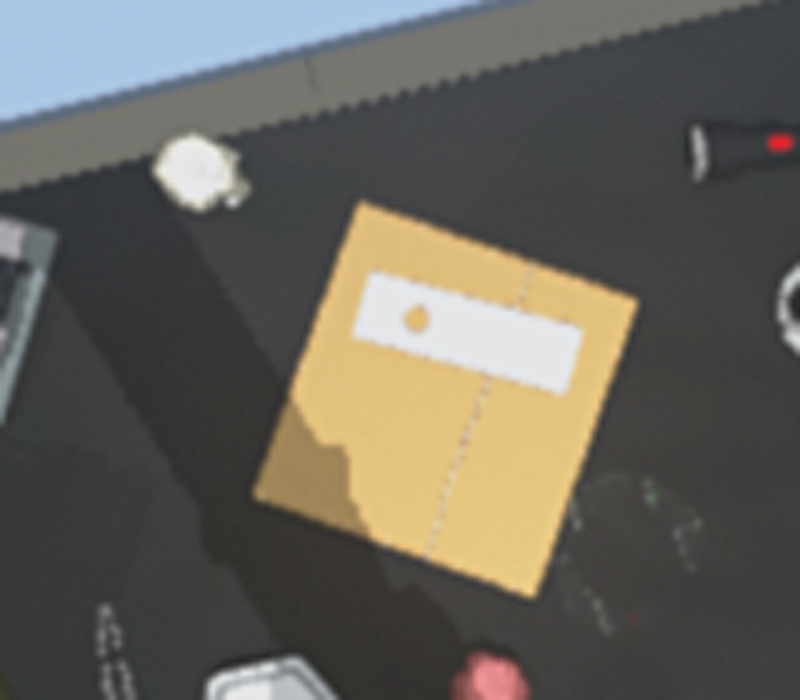

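>>> {"op": "carry_out", "data": {
  "commands": [
    {"tx":-0.001,"ty":0.0005,"tz":0.03,"rx":0,"ry":0,"rz":0,"jaw":0.7},
    {"tx":-0.001,"ty":0.0005,"tz":0.06,"rx":0,"ry":0,"rz":0,"jaw":0.7},
    {"tx":-0.001,"ty":0.0005,"tz":0.076,"rx":0,"ry":0,"rz":0,"jaw":0.7},
    {"tx":-0.001,"ty":0.0005,"tz":0.076,"rx":0,"ry":0,"rz":0,"jaw":0.7},
    {"tx":-0.001,"ty":0.0005,"tz":0.076,"rx":0,"ry":0,"rz":0,"jaw":0.2},
    {"tx":-0.001,"ty":0.0005,"tz":0.076,"rx":0,"ry":0,"rz":0,"jaw":0.2},
    {"tx":-0.001,"ty":0.0005,"tz":0.076,"rx":0,"ry":0,"rz":0,"jaw":0.2},
    {"tx":-0.001,"ty":0.0005,"tz":0.076,"rx":0,"ry":0,"rz":0,"jaw":0.2},
    {"tx":-0.001,"ty":0.0005,"tz":0.076,"rx":0,"ry":0,"rz":0,"jaw":0.2}
  ],
  "grip_force": 20
}}

```text
time: 21.82
position: [0.4727, 0.2669, 0.2107]
tool_rot: [-0.423, -3.112, 0.001]
ft_force: [0.5, 0.9, 1.5]
grip_width: 0.341
```

>>> {"op": "carry_out", "data": {
  "commands": [
    {"tx":0.0083,"ty":0,"tz":0.0053,"rx":0,"ry":0,"rz":0,"jaw":0.2},
    {"tx":0.016,"ty":0,"tz":0.0112,"rx":0,"ry":0,"rz":0,"jaw":0.2},
    {"tx":0.0232,"ty":0,"tz":0.0178,"rx":0,"ry":0,"rz":0,"jaw":0.2},
    {"tx":0.0298,"ty":0,"tz":0.025,"rx":0,"ry":0,"rz":0,"jaw":0.2},
    {"tx":0.0357,"ty":0,"tz":0.0328,"rx":0,"ry":0,"rz":0,"jaw":0.2},
    {"tx":0.041,"ty":0,"tz":0.041,"rx":0,"ry":0,"rz":0,"jaw":0.2},
    {"tx":0.0455,"ty":0,"tz":0.0497,"rx":0,"ry":0,"rz":0,"jaw":0.2},
    {"tx":0.0493,"ty":0,"tz":0.0587,"rx":0,"ry":0,"rz":0,"jaw":0.2},
    {"tx":0.0523,"ty":0,"tz":0.068,"rx":0,"ry":0,"rz":0,"jaw":0.2},
    {"tx":0.0543,"ty":0,"tz":0.0776,"rx":0,"ry":0,"rz":0,"jaw":0.2}
  ]
}}

```text
time: 23.08
position: [0.4198, 0.2813, 0.1323]
tool_rot: [-0.423, -3.111, 0.001]
ft_force: [4.3, 2.3, 1.8]
grip_width: 0.342
```

>>> {"op": "carry_out", "data": {
  "commands": [
    {"tx":0.0013,"ty":0,"tz":0.0096,"rx":0,"ry":0,"rz":0,"jaw":0.2},
    {"tx":0.0017,"ty":0,"tz":0.0194,"rx":0,"ry":0,"rz":0,"jaw":0.2},
    {"tx":0.0013,"ty":0,"tz":0.0292,"rx":0,"ry":0,"rz":0,"jaw":0.2},
    {"tx":0,"ty":0,"tz":0.0388,"rx":0,"ry":0,"rz":0,"jaw":0.2},
    {"tx":-0.0021,"ty":0,"tz":0.0484,"rx":0,"ry":0,"rz":0,"jaw":0.2},
    {"tx":-0.005,"ty":0,"tz":0.0577,"rx":0,"ry":0,"rz":0,"jaw":0.2},
    {"tx":-0.0088,"ty":0,"tz":0.0667,"rx":0,"ry":0,"rz":0,"jaw":0.2},
    {"tx":-0.011,"ty":0,"tz":0.071,"rx":0,"ry":0,"rz":0,"jaw":0.2},
    {"tx":-0.0133,"ty":0,"tz":0.0754,"rx":0,"ry":0,"rz":0,"jaw":0.2},
    {"tx":-0.0133,"ty":0,"tz":0.0754,"rx":0,"ry":0,"rz":0,"jaw":0.2}
  ]
}}

```text
time: 24.32
position: [0.4324, 0.2778, 0.0573]
tool_rot: [-0.422, -3.11, 0.002]
ft_force: [0.0, 4.1, 5.1]
grip_width: 0.342
```

>>> {"op": "carry_out", "data": {
  "commands": [
    {"tx":-0.0006,"ty":0,"tz":0.001,"rx":0,"ry":0,"rz":0,"jaw":0.2},
    {"tx":-0.001,"ty":0,"tz":0.002,"rx":0,"ry":0,"rz":0,"jaw":0.2},
    {"tx":-0.001,"ty":0,"tz":0.002,"rx":0,"ry":0,"rz":0,"jaw":0.2}
  ]
}}

```text
time: 24.7
position: [0.4326, 0.2778, 0.057]
tool_rot: [-0.422, -3.109, 0.002]
ft_force: [-6.2, 2.3, 16.8]
grip_width: 0.343
```

>>> {"op": "carry_out", "data": {
  "commands": [
    {"tx":0,"ty":0,"tz":-0.0005,"rx":0,"ry":0,"rz":0,"jaw":0.7},
    {"tx":0,"ty":0,"tz":-0.0005,"rx":0,"ry":0,"rz":0,"jaw":0.7},
    {"tx":0,"ty":0,"tz":-0.0005,"rx":0,"ry":0,"rz":0,"jaw":0.7},
    {"tx":0,"ty":0,"tz":-0.0005,"rx":0,"ry":0,"rz":0,"jaw":0.7},
    {"tx":0,"ty":0,"tz":-0.02,"rx":0,"ry":0,"rz":0,"jaw":0.7},
    {"tx":0,"ty":0,"tz":-0.06,"rx":0,"ry":0,"rz":0,"jaw":0.4},
    {"tx":0,"ty":0,"tz":-0.06,"rx":0,"ry":0,"rz":0,"jaw":0},
    {"tx":0,"ty":0,"tz":-0.06,"rx":0,"ry":0,"rz":0,"jaw":0},
    {"tx":0,"ty":0,"tz":-0.06,"rx":0,"ry":0,"rz":0,"jaw":0},
    {"tx":0,"ty":0,"tz":-0.06,"rx":0,"ry":0,"rz":0,"jaw":0}
  ]
}}

```text
time: 25.95
position: [0.4332, 0.2767, 0.1143]
tool_rot: [-0.423, -3.11, 0.004]
ft_force: [-0.5, 0.2, 0.4]
grip_width: 0.214
```

Run:
```python
from pad import *
rel(*barpose(0))
snap('12',ks=8)
```

```text
t 25.95 pos [0.4332 0.2767 0.1143] q [-0.5778  0.1227 -0.0449  1.9146  0.0058  1.1086  0.6757] F [-0.5316  0.1702  0.4424] g 0.21365566000944844
shift [0.0006 0.0006 0.0593] rot [-0.0031 -0.0028  0.0002]
```

View pics/side_12.png

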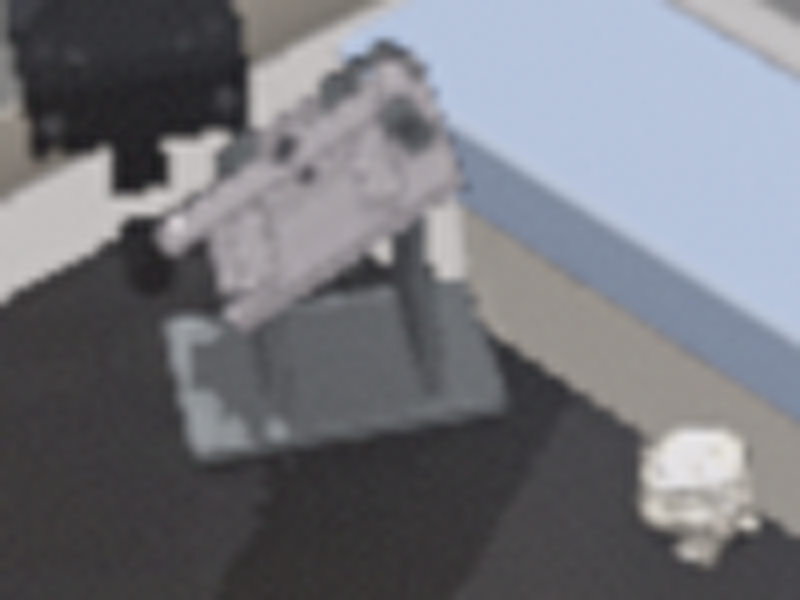

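The bar is back at its original place in the image (grip at about (147,255)). I'll check the stop with a light press from above.

>>> {"op": "carry_out", "data": {
  "commands": [
    {"tx":0,"ty":0,"tz":0,"rx":0,"ry":0,"rz":0,"jaw":0},
    {"tx":0,"ty":0,"tz":0.015,"rx":0,"ry":0,"rz":0,"jaw":0},
    {"tx":0,"ty":0,"tz":0.026,"rx":0,"ry":0,"rz":0,"jaw":0},
    {"tx":0,"ty":0,"tz":0.029,"rx":0,"ry":0,"rz":0,"jaw":0},
    {"tx":0,"ty":0,"tz":0.03,"rx":0,"ry":0,"rz":0,"jaw":0},
    {"tx":0,"ty":0,"tz":0.031,"rx":0,"ry":0,"rz":0,"jaw":0}
  ]
}}

```text
time: 26.8
position: [0.4335, 0.277, 0.0845]
tool_rot: [-0.423, -3.111, 0.003]
ft_force: [-3.2, -1.8, 4.0]
grip_width: 0.004
```

>>> {"op": "carry_out", "data": {
  "commands": [
    {"tx":0,"ty":0,"tz":0.001,"rx":0,"ry":0,"rz":0,"jaw":0},
    {"tx":0,"ty":0,"tz":0.001,"rx":0,"ry":0,"rz":0,"jaw":0}
  ]
}}

```text
time: 27.05
position: [0.4336, 0.277, 0.0843]
tool_rot: [-0.423, -3.111, 0.002]
ft_force: [-3.1, -1.8, 6.5]
grip_width: 0.002
```

>>> {"op": "carry_out", "data": {
  "commands": [
    {"tx":0,"ty":0,"tz":0.0015,"rx":0,"ry":0,"rz":0,"jaw":0},
    {"tx":0,"ty":0,"tz":0.0015,"rx":0,"ry":0,"rz":0,"jaw":0},
    {"tx":0,"ty":0,"tz":-0.03,"rx":0,"ry":0,"rz":0,"jaw":0},
    {"tx":0,"ty":0,"tz":-0.08,"rx":0,"ry":0,"rz":0,"jaw":0},
    {"tx":0.02,"ty":0.05,"tz":-0.12,"rx":0,"ry":0,"rz":0,"jaw":0},
    {"tx":0.04,"ty":0.1,"tz":-0.13,"rx":0,"ry":0,"rz":0,"jaw":0},
    {"tx":0.05,"ty":0.15,"tz":-0.13,"rx":0,"ry":0,"rz":0,"jaw":0},
    {"tx":0.05,"ty":0.15,"tz":-0.13,"rx":0,"ry":0,"rz":0,"jaw":0},
    {"tx":0.05,"ty":0.15,"tz":-0.13,"rx":0,"ry":0,"rz":0,"jaw":0}
  ]
}}

```text
time: 28.18
position: [0.4263, 0.4345, 0.2128]
tool_rot: [-0.423, -3.111, 0.003]
ft_force: [-0.5, -0.7, -0.7]
grip_width: 0.004
```

Run:
```python
from pad import *
snap('13',rs=(110,260,200,340),ks=4,rt=(150,290,190,390),kt=4)
s=ctrl.get_state();print(s['time'],s['position'],s['ft_force'])
im=cv2.imread('pics/top_13_full.png');h=cv2.cvtColor(im,cv2.COLOR_BGR2HSV)
m=cv2.inRange(h,(0,0,180),(180,50,255));m[:, :300]=0;m[:195]=0;m[250:]=0;m[:,370:]=0
c=max(cv2.findContours(m,0,2)[0],key=cv2.contourArea);r=cv2.minAreaRect(c);print(r)
print([onz('top',p,.01)[:2] for p in cv2.boxPoints(r)],onz('top',r[0],.01))
# bystander comparison
a=cv2.imread('pics/top0.png').astype(int);d=np.abs(a-im).max(2)
for n,(x0,x1,y0,y1) in dict(white=(265,300,170,200),torch=(370,415,168,192),flat=(425,455,168,192)).items():print(n,d[y0:y1,x0:x1].mean(),(d[y0:y1,x0:x1]>60).sum())
```

```text
28.275 [0.4267 0.4336 0.2132] [ 0.8434 -0.581  -1.1651]
((333.076904296875, 215.88461303710938), (44.29142379760742, 14.12063217163086), 15.255120277404785)
[array([0.4821, 0.0302]), array([0.5227, 0.0198]), array([ 0.4898, -0.1068]), array([ 0.4494, -0.0962])] [ 0.486  -0.0384  0.01  ]
white 6.845714285714286 0
torch 5.262962962962963 0
flat 6.143055555555556 0
```

View pics/side_13.png

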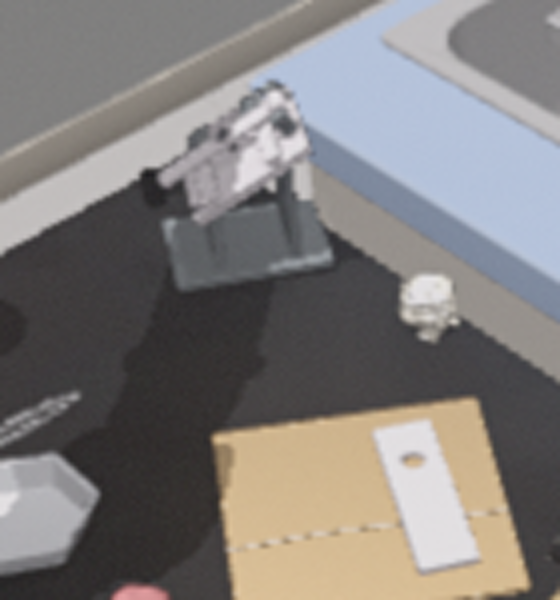

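View pics/top_13.png

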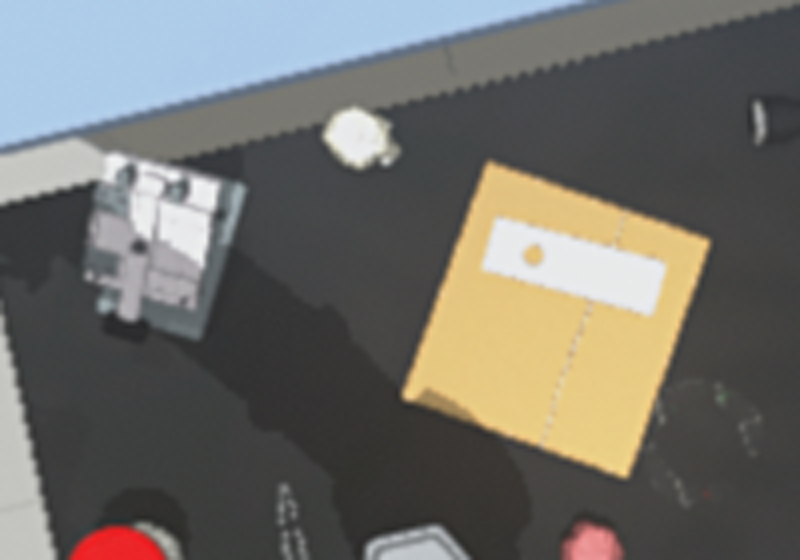

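The side view (4x crop) shows the bar closed, with its grip at about (155,185), and the strip flat on the pad at about (427,495). The top view (4x crop) shows the strip fully inside the pad outline at about (575,265). The bystanders haven't moved and the arm is clear, so I'm handing in.

```bash
python3 -c "
from bench import ctrl
print(ctrl.close_job(),ctrl.get_state()['time'])"
```

```text
the job is handed in; nothing more can be done
the job is handed in; nothing more can be done
```

I finished the job and handed it in at about 28 s of the 66 s allowed. I swung the clamp bar up to about 90° and slid the strip out level by its projecting end. I lowered it onto the pad until it touched (about 10 N) before letting go, then swung the bar back down.

**Last checks:**
- **Strip:** it lies flat with its centre at about (0.486, −0.038) m. All four corners are inside the pad's edges, about 20 mm or more from the nearest edge.
- **Clamp bar:** when closed, the gripper was back within 1 mm of where it first held the bar. Pressing with 17 N moved it only 0.3 mm, so it is against its stop. A second, lighter press from above agreed.
- **Other loose things:** the before and after pictures of both wax lumps and the torch match.
- **Failures:** no check failed. The only disagreement was early on: the stand's base did not match my assumed outline by about 8 mm, so I located the stand from the strip and grip instead. A light touch on the strip later confirmed the height to within 0.5 mm.

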